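Tighten the pole clamp nut with a ratchet wrench

TASK

The nut of the pole clamp on the table has worked loose. Take the ratchet wrench from its rest, put its socket fully down over the nut and swing it back and forth between the clamp's two posts, tightening clockwise and letting it slip on the way back, until the nut comes up firm; do not force it any further. Then lift the wrench off and lay it back in its rest, and leave everything else where it is.

Things in the scene. Friction and masses are not known exactly. Their poses are not given: they have to be found in the camera images.
- wrench: Loose ratchet wrench, 0.33 kg. Origin on the socket's axis at its mouth (lower face); z up the axis, x from handle to head, the handle runs along -x. A round socket (49 mm across) points down under a steel head (54 mm across, 24 to 40 mm above the origin). The mouth is a hexagon, 32 mm across flats and 20 mm deep, 2 mm wider than the nut: it has some 7 degrees of play either way.
- wrench_grip (a point): Where to take the wrench's black rubber grip, fingers across the handle: 85 mm from the socket axis, 32 mm above the socket's mouth, close to its balance point. The handle is straight and level, from 25 to 165 mm from the axis, 14 mm wide and 18 mm tall. Axes as the wrench's.
- wrench_head (a point): Top centre of the wrench's head, 40 mm above the mouth. The ratchet inside works one way: seen from above, clockwise drives the socket, anticlockwise slips past 18 teeth (one per 20 degrees, drag under 0.1 N m). The first 5 to 35 degrees of a clockwise stroke may be lost. The socket's hexagon starts at an unknown, unmeasured angle to the handle.
- nut_seat (a point): On the nut's axis at its foot, on the washer's top (48 mm across, 43 mm above the table). The socket is fully down when its mouth (the wrench's origin) rests here. Axes as the foot's.
- nut_top (a point): Top centre of the steel hexagon nut, 16 mm above the washer: 30 mm across flats, its top 4 mm tapering to a 23 mm circle. If the hexagons do not match, the socket stops with its mouth 10 to 13 mm above the washer: keep it lightly pressed (5 to 12 N) and turn it clockwise, within 60 degrees it can go down.
- foot: Fixed grey clamp foot, 150 mm (x) by 180 mm (y), 14 mm thick; origin under the nut's axis at table height. Two steel posts, 16 mm across and 82 mm tall, at x = -5 mm, y = +-55 mm: the handle swings between them, pointing to -x and up to 60 degrees to either side. A pole stub, 33 mm across and 116 mm tall, at x = 55 mm, y = 65 mm.
- nut (a joint): Angle of the nut on its stud, rad, growing clockwise seen from above (tightening). Starts at 1.1 to 1.7 and stays where left; it can be turned only by the socket. It runs at a steady 0.4 N m (about 5 N at the grip, 85 mm out) until it comes hard home at 4.0; from there only the springy stud still gives, and the torque climbs steeply.
- rest: Fixed white tool rest, base 130 mm (x) by 70 mm (y) by 6 mm, origin under the grip point of the wrench, at table height. Two cradles 12 mm thick at x = 47 and -55 mm, each with a notch 28 mm wide, its floor 40 mm and cheeks 54 mm above the table. The wrench lies in both notches, x along the rest's x, grip point over the origin, mouth 17 mm above the table.
- dish: A bystander, to be left where it is: loose round steel bowl, 120 mm across and 35 mm tall, origin under its centre.
- vial: A bystander, to be left where it is: loose small glass vial, 32 mm across and 55 mm tall, origin under its centre, beside the clamp foot.
- spare: A bystander, to be left where it is: loose steel washer, 40 mm across and 6 mm thick, origin under its centre, beside the clamp foot.
- driver: A bystander, to be left where it is: loose screwdriver with a black handle lying on the table, origin under its middle.
- cap: A bystander, to be left where it is: loose black plastic screw cap with a stub knob, 42 mm across and 26 mm tall, origin under its centre, beside the clamp foot.
- stud (a joint): Elastic twist of the stud under the nut, rad, clockwise positive: the torque on the nut divided by 10 N m per rad; 0 when nothing turns the nut. 0.04 while the nut runs. Firm, with the nut home: 0.06 to 0.14 (0.6 to 1.4 N m, 7 to 16 N at the grip). Beyond 0.18 (1.8 N m, 21 N at the grip) the nut is overtightened.
Things that resemble listed ones, but are neither listed nor needed, are in the scene too. What is shaped like the foot but pink is not meant.

How it is judged:
By the outcome, as a careful person would: the job done as asked, in the order asked, and still so for the second after the job is handed in, with the robot touching nothing.
It also fails if it takes over 72 s, if anything falls off the work surface, if the arm or the gripper's body presses on something with over 40 N, if the wrist force passes 120 N, or if a joint passes its speed limit or range.

ROBOT

A 6-joint arm with a two-finger parallel gripper is mounted at the origin on the work surface. World frame = base frame: x ahead of the robot, y to its left, z up, the work surface at z = 0. Lengths are in mm, angles in rad, forces in N, time in s.
With the tool pointing down it reaches from about 275 to 1000 mm from the base axis. Payload 8.4 kg.
Tool frame: the origin (TCP) lies at the very end of the fingers, on their centre line; the grasp point (between the pads) lies r.hold_point_z behind it (r.hold_point_z is the distance from the TCP to the grasp point, in mm); x points along the fingers, z is the direction in which the jaws open and shut, and the axes are right-handed (so a half turn about x gives the same grasp; the last joint's range is limited). The gripper opens to 85 mm and grips with 20 to 120 N. Pads are 22 mm wide; open, the fingers measure 114 mm over their backs; the gripper's body (76 mm by 85 mm) begins 54 mm behind the grasp point. The pads swing forward as they close: fully open they stand 13 mm farther back than shut.
Start: joints at [-1.175, 0.353, 1.633, -0, 1.155, -0.002], TCP at [242.118, -576.2, 231.281] pointing down, gripper open.
Joint ranges: [-2.63, 2.63], [-0.92, 2.1], [0.06, 2.66], [-1.3, 4.44], [0, 2.69], [-3.02, 3.02]. Speed limits (rad/s): [2.22, 2.22, 2.79, 3.14, 3.14, 3.14].

INTERFACE

Orientations are given as [roll, pitch, yaw] about the fixed x, y, z axes, in that order (R = Rz(yaw) Ry(pitch) Rx(roll)).
In Python, from rig import r gives the robot as it stands.
- The arm moves only by the tool jog_arm, never from a script. Its argument "series" is a list of rows, each a list of 7 numbers: the turn, a rotation vector about the tool's x, y, z in degrees, then the shift along the tool's x, y, z in cm, then the opening, from 0 (shut) to 1 (fully open). In form: [[wx, wy, wz, tx, ty, tz, fingers], ...]. A call has 1 to 20 rows; each row shifts and turns the commanded pose from where the row before left it, along the tool's axes as they then stand; what a row does not reach is not made up. A row lasts 1/10 s, in which the tool goes at most 50 mm and 8.59 degrees, less where a joint would pass 70% of its speed; a pose out of reach is approached as far as the arm can. A call with a gripper value outside its range is refused whole. The fingers move at their own pace and stop on an object; "force" is the grip in N (left out, the last holds). Time passes only in rows, so rows that do not move let the fingers close. It gives the time, the measured TCP pose, the force and the opening at its end, in the units of the state.
- r.sense(): the state, without advancing time (a new reading comes with each control period).
- r.grab_frame(name): name is "scene" or "top" or "wrist"; returns (picture, depth): 400x640x3 uint8, red, green, blue; 400x640 float32, mm along the optical axis (not along the pixel's ray), 0 where there is no reading.
- r.get_calibration(name): a dict with "mtx" (3x3 intrinsics, pixels), "dist" ([k1, k2, p1, p2, k3] as OpenCV has them; the pictures are not rectified), "position" and "rotation" of the camera in the world; the wrist camera has in their place "mount" (4x4, takes a point from camera to tool coordinates, whose origin is the TCP and whose axes are the tool frame's). Camera axes: x right, y down, z forward; pixel columns grow to the right and rows downward; lengths in mm; the calibration is good to about 2 mm. A picture is of the moment at which its call begins: read the wrist's pose just before it. get_calibration takes no time and is no camera call.
- r.sign_off(): hands the job in, once; it reports no verdict.
The state is a dict: "clock": time; "qpos": joint angles; "qvel": joint speeds; "joint_efforts": joint torques, N m; "eef_pos": TCP position; "tcp_rot": TCP orientation; "contact_force": force on the tool from outside, world axes, zero at the start; "wrist_torque": the same for the moment, N m; "opening": opening from 0.0 (shut) to 1.0 (fully open).
Only numpy, scipy, OpenCV 4.12 (cv2) and the standard library are available. Lean on these libraries where they do the work, as an engineer would, in place of code of your own. Each camera call takes 0.05 s, during which the arm holds its last target.

## Working session

There is one attempt and no reset: what is moved stays moved. The work goes in short steps, Python scripts to look and compute and a tool call to move; the robot and the scene stay as the last step left them, time stands still between calls to the robot, and variables do not carry over. Pictures are saved under pics/ and viewed, and the job is handed in when it is done.

Besides the shell and the picture viewer there is one more tool, called after ">>>" as a command line: name --pt "numbers of a row" for each row, then --argument value for the rest. jog_arm: Moves the arm, as the interface text tells. Its arguments: {"type":"object","properties":{"series":{"type":"array"},"force":{"type":"number"}},"required":["series"]}

```bash
ls; mkdir -p pics; cat > h.py <<'E'
import numpy as np, cv2
from rig import r
from scipy.spatial.transform import Rotation as R
def save(n,im): cv2.imwrite(f'pics/{n}.png',im[:,:,::-1])
def RT(o): return R.from_euler('xyz',o).as_matrix()
E
python3 - <<'E'
from h import *
s=r.sense();print(s, r.hold_point_z)
for n in ("scene","top","wrist"):
    s=r.sense();im,d=r.grab_frame(n);save(n+'0',im);np.savez(f'{n}0.npz',im=im,d=d,p=s['eef_pos'],o=s['tcp_rot'])
    print(n,r.get_calibration(n))
E
```

```text
pics
{'clock': 0.0, 'qpos': array([-1.17541739e+00,  3.53636171e-01,  1.63415895e+00, -1.45024820e-05,
        1.15518073e+00, -2.42806843e-03]), 'qvel': array([-0.001468  ,  0.00090647, -0.0002704 ,  0.00033636,  0.00080552,
        0.00141628]), 'joint_efforts': array([ 2.92897879e-03, -6.05237174e+01, -3.42067337e+01,  4.05879337e-04,
        9.11644165e-03,  1.83911561e-05]), 'eef_pos': array([ 241.91681273, -575.75771179,  230.55853524]), 'tcp_rot': array([-3.13443474,  1.56941306,  1.97576712]), 'contact_force': array([-0.28388374, -0.74242414, -0.36397286]), 'wrist_torque': array([-0.00014101,  0.0487899 ,  0.00939815]), 'opening': 1.0028796194052256} 18.700000000000003
scene {'mtx': array([[488.37864229,   0.        , 312.05729261],
       [  0.        , 488.37864229, 199.5358466 ],
       [  0.        ,   0.        ,   1.        ]]), 'dist': array([-0.10167267,  0.        ,  0.        ,  0.        ,  0.        ]), 'position': array([1262.60976284,  401.89824074,  832.08900389]), 'rotation': array([-2.27783313, -0.01209201,  2.02241454])}
top {'mtx': array([[388.58399429,   0
[... 239 characters left out ...]
88625,   -2.32197735, 1193.77891302]), 'rotation': array([-3.06455886,  0.00345993, -1.57913054])}
wrist {'mtx': array([[314.30689892,   0.        , 321.88549002],
       [  0.        , 314.30689892, 200.5036588 ],
       [  0.        ,   0.        ,   1.        ]]), 'dist': array([-0.04848813,  0.        ,  0.        ,  0.        ,  0.        ]), 'mount': array([[ 1.29811235e-03, -3.05469023e-01,  9.52201129e-01,
        -1.43540434e+02],
       [-7.66880736e-04, -9.52201956e-01, -3.05468243e-01,
         7.90484526e+01],
       [ 9.99998863e-01, -3.33692604e-04, -1.47032343e-03,
        -4.66033147e-01],
       [ 0.00000000e+00,  0.00000000e+00,  0.00000000e+00,
         1.00000000e+00]])}
```

View pics/top0.png

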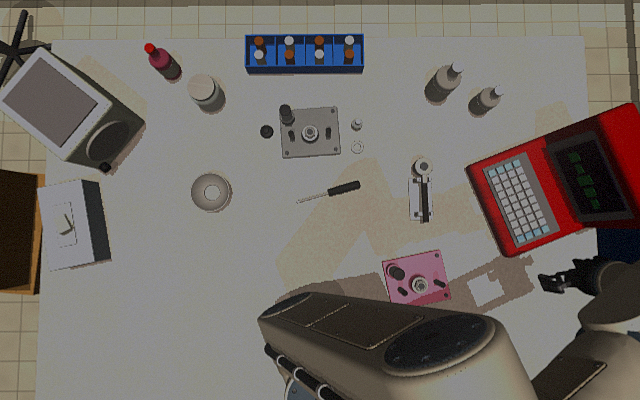

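View pics/scene0.png

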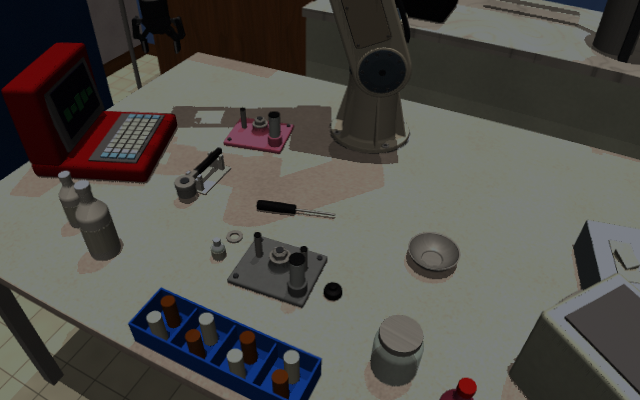

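View pics/wrist0.png

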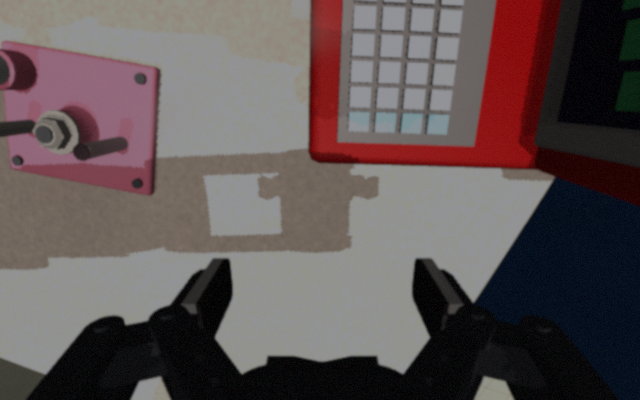

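The top view shows the grey foot around (310,132), the wrench in its rest around (421,190) with its head at (422,165), and the pink decoy at (418,280). I'll measure from the top and scene views.

```bash
cat >> h.py <<'E'
def campose(n,p=None,o=None):
    c=r.get_calibration(n)
    if n=='wrist':
        T=np.eye(4);T[:3,:3]=RT(o);T[:3,3]=p;M=T@c['mount'];return c,M[:3,3],M[:3,:3]
    return c,np.array(c['position']),RT(c['rotation'])
def plane(n,px,z,p=None,o=None):
    c,P,Rm=campose(n,p,o)
    u=cv2.undistortPoints(np.array(px,float).reshape(-1,1,2),c['mtx'],c['dist']).reshape(-1,2)
    d=np.c_[u,np.ones(len(u))]@Rm.T
    z=np.broadcast_to(z,len(u))
    return P+d*((z-P[2])/d[:,2])[:,None]
def proj(n,X,p=None,o=None):
    c,P,Rm=campose(n,p,o)
    X=(np.array(X,float).reshape(-1,3)-P)@Rm
    return cv2.projectPoints(X,np.zeros(3),np.zeros(3),c['mtx'],c['dist'])[0].reshape(-1,2)
def crop(n,f,x0,y0,x1,y1,k):
    im=f[y0:y1,x0:x1];save(n,cv2.convertScaleAbs(cv2.resize(im,None,fx=k,fy=k,interpolation=cv2.INTER_CUBIC),alpha=1.6))
E
python3 - <<'E'
from h import *
t=np.load('top0.npz')['im'];s=np.load('scene0.npz')['im']
crop('t1',t,260,90,440,230,4)
crop('s1',s,160,130,360,310,4-1)
E
```

```text
(no output)
```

View pics/t1.png

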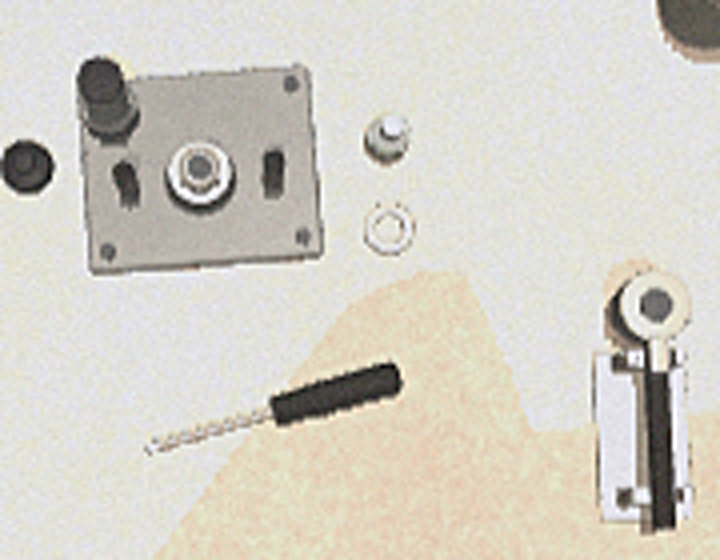

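View pics/s1.png

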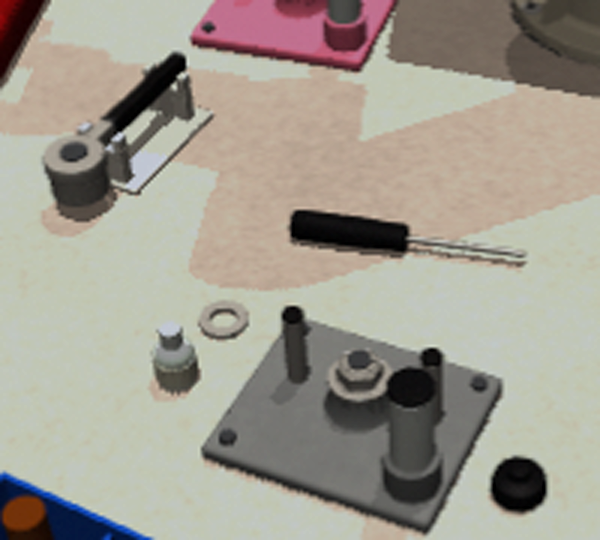

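```bash
python3 - <<'E'
from h import *
f=lambda a:[(x/4+260,y/4+90) for x,y in a]
print(plane('top',f([(655,304),(661,528),(657,375)]),57))
print('nut top',plane('top',f([(199,166)]),70))
print('washer',plane('top',f([(201,178)]),43))
print('pole top',plane('top',f([(101,79)]),116))
print('posts',plane('top',f([(122,165),(273,153)]),82))
c=plane('top',f([(91,273),(323,256),(310,66)]),14);print(c)
d=c[1]-c[0];print(np.degrees(np.arctan2(-d[0],-(-d[1]))), np.linalg.norm(c[1]-c[0]),np.linalg.norm(c[2]-c[1]),(c[0]+c[2])/2)
g=lambda a:[(x/3+160,y/3+130) for x,y in a]
print('scene head',plane('scene',g([(75,152)]),57))
print('scene washer',plane('scene',g([(360,380)]),43))
E
```

```text
[[ 522.37383952 -309.7507457    57.        ]
 [ 357.87309447 -309.3249182    57.        ]
 [ 469.83558588 -309.68346619   57.        ]]
nut top [[625.56725929  25.18346494  70.        ]]
washer [[622.71642375  24.40217208  43.        ]]
pole top [[677.90640291  92.9564767  116.        ]]
posts [[624.01222255  80.81170296  82.        ]
 [631.85703779 -28.93466231  82.        ]]
[[556.16005246 109.89630025  14.        ]
 [567.73696004 -68.07480117  14.        ]
 [716.47354855 -59.91043155  14.        ]]
-176.27818938744286 178.34723920125631 148.96049708426108 [636.3168005   24.99293435  14.        ]
scene head [[ 521.58857444 -309.39972644   57.        ]]
scene washer [[632.16296685  28.70071348  43.        ]]
```

```bash
python3 - <<'E'
from h import *
s=r.sense();M=RT(s['tcp_rot']);print(M.round(3));print(np.degrees(s['qpos']))
# target: tool x down, z axis along world +-y
a=np.radians(0)
for sg in (1,-1):
    z=np.array([0,sg*1.,0]);x=np.array([0,0,-1.]);T=np.c_[x,np.cross(z,x),z]
    print(T, np.degrees(R.from_matrix(M.T@T).as_rotvec()))
    d=np.array([437,-309.6,250])-s['eef_pos'];print(M.T@d/10)
E
```

```text
[[-0.     0.922  0.387]
 [ 0.001  0.387 -0.922]
 [-1.     0.    -0.001]]
[-6.73451913e+01  2.02538907e+01  9.36193763e+01  1.85148478e-03
  6.61882484e+01 -1.36297434e-01]
[[ 0. -1.  0.]
 [ 0.  0.  1.]
 [-1.  0.  0.]] [-1.57209622e+02 -1.44847024e-02 -8.48965742e-02]
[ -1.90806541  28.29241215 -16.99475282]
[[ 0.  1.  0.]
 [ 0.  0. -1.]
 [-1.  0.  0.]] [ 2.27903555e+01 -6.10638341e-02  1.04184589e-02]
[ -1.90806541  28.29241215 -16.99475282]
```

>>> jog_arm --pt "0 0 0 0.1 1.4 -0.85 1" --pt "0 0 0 0.2 2.4 -1.4 1" --pt "0 0 0 0.3 2.6 -1.5 1" --pt "0 0 0 0.3 2.6 -1.55 1" --pt "0 0 0 0.3 2.6 -1.55 1" --pt "0 0 0 0.3 2.6 -1.55 1" --pt "0 0 0 0.3 2.6 -1.55 1" --pt "0 0 0 0.3 2.6 -1.55 1" --pt "0 0 0 0.3 2.6 -1.55 1" --pt "0 0 0 0.3 2.6 -1.55 1" --pt "0 0 0 0.2 2.3 -1.4 1" --pt "5.7 0 0 0.15 1.4 -1.0 1" --pt "5.7 0 0 0 0 0 1" --pt "5.7 0 0 0 0 0 1" --pt "5.7 0 0 0 0 0 1" --pt "0 0 0 0 0 0 1" --pt "0 0 0 0 0 0 1"

```text
clock: 1.85
eef_pos: [437.1, -309.2, 200.7]
tcp_rot: [-2.569, 1.57, 2.147]
contact_force: [0.1, 0.1, 0.5]
opening: 0.998
```

```bash
python3 - <<'E'
from h import *
s=r.sense();print(s['clock'],s['eef_pos'],RT(s['tcp_rot']).round(3),s['contact_force'])
im,d=r.grab_frame('wrist');save('w1',cv2.convertScaleAbs(im,alpha=1.5));np.savez('w1.npz',im=im,d=d,p=s['eef_pos'],o=s['tcp_rot'])
E
```

```text
1.85 [ 437.08792397 -309.22637333  200.68473475] [[-0.     1.     0.003]
 [ 0.     0.003 -1.   ]
 [-1.    -0.    -0.   ]] [0.07532626 0.06525901 0.45012074]
```

View pics/w1.png

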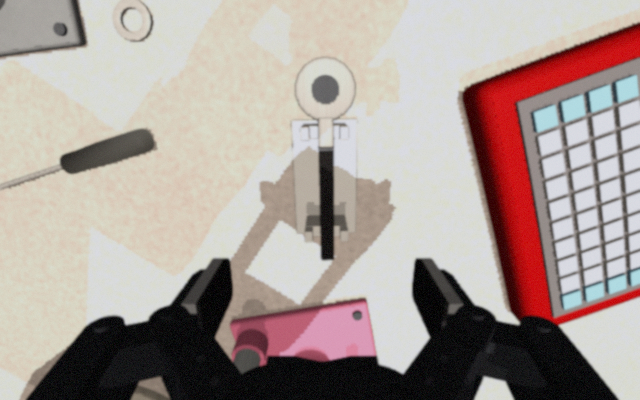

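The head disc is centred at about (325,89), the handle runs from (326,148) to (327,259), and the rest base is centred near x=325.

```bash
python3 - <<'E'
from h import *
q=np.load('w1.npz');p,o=q['p'],q['o'];im=q['im'];d=q['d']
print(plane('wrist',[(325,89),(296,89),(355.5,89),(326,148),(327,259)],57,p,o))
# handle mask
g=im.max(2);m=np.zeros(g.shape,np.uint8);m[150:256,310:345]=(g[150:256,310:345]<40)
ys,xs=np.nonzero(m);P=np.array([(xs[ys==y].mean(),y,(ys==y).sum()) for y in range(150,256,8) if (ys==y).any()]);print(P.round(1))
W=plane('wrist',P[:,:2],57,p,o);print(W.round(1));print(np.degrees(np.polyfit(W[:,0],W[:,1],1)[0]),np.polyval(np.polyfit(W[:,0],W[:,1],1),[437,522]))
print(d[89,310],d[200,326])
E
```

```text
[[ 525.0437973  -310.53661657   57.        ]
 [ 525.01969242 -285.40149961   57.        ]
 [ 525.15290519 -336.97119458   57.        ]
 [ 473.87402666 -311.70506938   57.        ]
 [ 360.72377491 -313.43530471   57.        ]]
[[325.5 158.   12. ]
 [325.5 166.   12. ]
 [326.  174.   13. ]
 [326.5 182.   12. ]
 [326.5 190.   12. ]
 [326.5 198.   12. ]
 [326.5 206.   12. ]
 [326.5 214.   12. ]
 [326.5 222.   14. ]
 [327.  230.   11. ]
 [327.  238.   11. ]
 [327.  246.   11. ]
 [327.  254.   11. ]]
[[ 464.7 -311.3   57. ]
 [ 457.2 -311.3   57. ]
 [ 449.6 -311.9   57. ]
 [ 441.9 -312.4   57. ]
 [ 434.  -312.4   57. ]
 [ 426.1 -312.5   57. ]
 [ 418.  -312.5   57. ]
 [ 409.8 -312.6   57. ]
 [ 401.4 -312.6   57. ]
 [ 392.9 -313.2   57. ]
 [ 384.2 -313.3   57. ]
 [ 375.4 -313.3   57. ]
 [ 366.4 -313.4   57. ]]
1.19276043323431 [-312.10029559 -310.33079987]
270.23975 297.81262
```

>>> jog_arm --pt "-1 0 0 0.8 0.29 0.28 1" --pt "0 0 0 1.8 0 0 1" --pt "0 0 0 2.5 0 0 1" --pt "0 0 0 2.5 0 0 1" --pt "0 0 0 2.5 0 0 1" --pt "0 0 0 2.5 0 0 1" --pt "0 0 0 1.8 0 0 1" --pt "0 0 0 1.2 0 0 1" --pt "0 0 0 0.8 0 0 1" --pt "0 0 0 0.5 0 0 1" --pt "0 0 0 0 0 0 1" --pt "0 0 0 0 0 0 1"

```text
clock: 3.1
eef_pos: [440.4, -312.9, 32.3]
tcp_rot: [0.927, 1.57, -0.626]
contact_force: [0.6, -0.5, 0.5]
opening: 0.998
```

```bash
python3 - <<'E'
from h import *
s=r.sense();print(s['clock'],s['eef_pos'],s['contact_force'])
im,d=r.grab_frame('wrist');save('w2',cv2.convertScaleAbs(im,alpha=1.5));np.savez('w2.npz',im=im,d=d,p=s['eef_pos'],o=s['tcp_rot'])
print(proj('wrist',[[525,-310.5,57],[440,-312,57]],s['eef_pos'],s['tcp_rot']))
E
```

```text
3.1 [ 440.42571057 -312.9336017    32.31548682] [ 0.60687331 -0.46365844  0.47289288]
[[321.58683772  83.14565494]
 [321.8269678  289.50010951]]
```

View pics/w2.png

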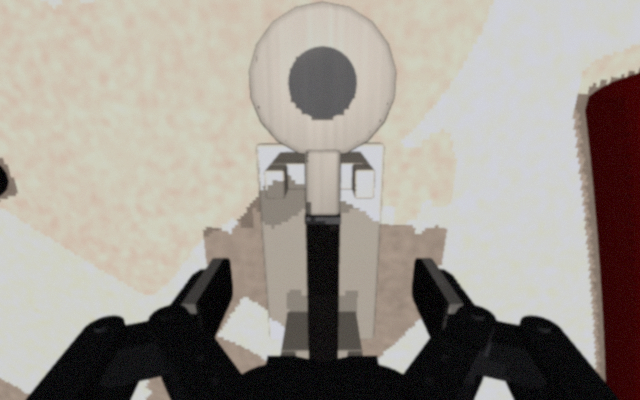

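>>> jog_arm --pt "0 0 0 0.15 0.1 0 1" --pt "0 0 0 0 0 0 0.5" --pt "0 0 0 0 0 0 0.2" --pt "0 0 0 0 0 0 0" --pt "0 0 0 0 0 0 0" --pt "0 0 0 0 0 0 0" --pt "0 0 0 0 0 0 0" --pt "0 0 0 0 0 0 0" --pt "0 0 0 0 0 0 0" --pt "0 0 0 0 0 0 0" --force 100

```text
clock: 4.15
eef_pos: [441.1, -312.7, 30.6]
tcp_rot: [0.93, 1.571, -0.624]
contact_force: [-1.5, 0.8, 5.1]
opening: 0.146
```

```bash
python3 - <<'E'
from h import *
s=r.sense();print(s['clock'],s['eef_pos'],s['contact_force'],s['wrist_torque'],s['opening']*85)
E
```

```text
4.15 [ 441.13140835 -312.65221325   30.60773173] [-1.46310823  0.82097988  5.11120215] [0.14409709 0.17779791 0.03809199] 12.450129331099308
```

>>> jog_arm --pt "0 0 0 -0.3 0 0 0" --pt "0 0 0 -0.7 0 0 0" --pt "0 0 0 -1.3 0 0 0" --pt "0 0 0 -2 0 0 0" --pt "0 0 0 -2.5 0 0 0" --pt "0 0 0 -2.5 0 0 0" --pt "0 0 0 -1.5 0.3 -0.6 0" --pt "0 0 0 -1.0 0.7 -1.3 0" --pt "0 0 0 -0.2 1.0 -2.2 0" --pt "0 0 0 0 1.0 -2.2 0" --pt "0 0 0 0 1.0 -2.2 0" --pt "0 0 0 0 1.0 -2.2 0" --pt "0 0 0 0 1.0 -2.2 0" --pt "0 0 0 0 1.0 -2.2 0" --pt "0 0 0 0 1.0 -2.2 0" --pt "0 0 0 0 1.0 -2.2 0" --pt "0 0 0 0 0.6 -1.3 0" --pt "0 0 0 0 0.2 -0.6 0" --pt "0 0 0 0 0 0 0" --pt "0 0 0 0 0 0 0"

```text
clock: 6.15
eef_pos: [534.9, -97.4, 150.2]
tcp_rot: [-1.159, 1.57, -2.713]
contact_force: [-0.5, -0.4, -2.8]
opening: 0.147
```

```bash
python3 - <<'E'
from h import *
s=r.sense();print(s['clock'],s['eef_pos'],s['contact_force'],s['wrist_torque'],RT(s['tcp_rot']).round(4))
im,d=r.grab_frame('wrist');save('w3',cv2.convertScaleAbs(im,alpha=1.5));np.savez('w3.npz',im=im,d=d,p=s['eef_pos'],o=s['tcp_rot'])
E
```

```text
6.15 [534.94431218 -97.36023781 150.21202045] [-0.48657217 -0.39088222 -2.84272453] [0.00875008 0.02003875 0.02193373] [[-5.000e-04  9.998e-01  1.740e-02]
 [-2.000e-04  1.740e-02 -9.998e-01]
 [-1.000e+00 -5.000e-04  2.000e-04]]
```

View pics/w3.png

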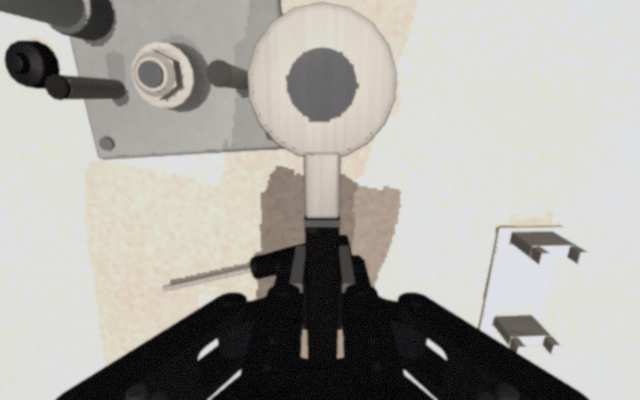

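```bash
python3 - <<'E'
from h import *
q=np.load('w3.npz');im=q['im'];p,o=q['p'],q['o']
crop('w3c',im,110,20,260,140,5)
g=cv2.cvtColor(im,cv2.COLOR_RGB2GRAY)
m=((g>125)).astype(np.uint8)
m[:, :240]=0;m[:,405:]=0;m[155:]=0
# head disc depth mask
d=q['d'];print(d[30,322],d[110,270],d[76,135],d[72,152])
hm=((d>100)&(d<140)).astype(np.uint8);hm[150:]=0
hm=cv2.morphologyEx(hm,cv2.MORPH_OPEN,np.ones((9,9)))
c=max(cv2.findContours(hm,0,1)[0],key=cv2.contourArea);pts=c[:,0].astype(float);pts=pts[pts[:,1]<140]
W=plane('wrist',pts,p[2]+26.4,p,o)[:,:2]
A=np.c_[2*W,np.ones(len(W))];x=np.linalg.lstsq(A,(W**2).sum(1),rcond=None)[0]
print('head c',x[:2],'R',np.sqrt(x[2]+x[0]**2+x[1]**2))
E
```

```text
104.05608 110.94048 217.9395 214.6793
head c [619.19402271 -94.8104659 ] R 25.657742033226445
```

View pics/w3c.png

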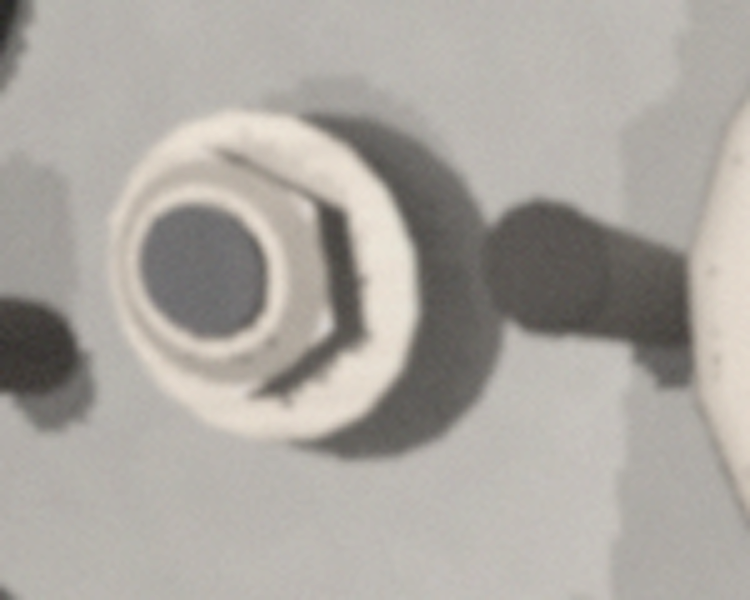

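```bash
cat >> h.py <<'E'
def back(n,d,mask,p=None,o=None):
    c,P,Rm=campose(n,p,o)
    ys,xs=np.nonzero(mask&(d>0))
    u=cv2.undistortPoints(np.c_[xs,ys].astype(float).reshape(-1,1,2),c['mtx'],c['dist']).reshape(-1,2)
    return P+(np.c_[u,np.ones(len(u))]*d[ys,xs][:,None])@Rm.T
def circ(W):
    A=np.c_[2*W,np.ones(len(W))];x=np.linalg.lstsq(A,(W**2).sum(1),rcond=None)[0]
    return x[:2],np.sqrt(x[2]+x[0]**2+x[1]**2)
E
python3 - <<'E'
from h import *
q=np.load('w3.npz');im=q['im'];p,o=q['p'],q['o'];d=q['d']
hm=((d>95)&(d<140));hm[150:]=0
X=back('wrist',d,hm,p,o);print('head z',np.percentile(X[:,2],[5,25,50,75,95]), p[2])
f=lambda a:[(x/5+110-.4,y/5+20-.4) for x,y in a]
w=f([(110,215),(118,310),(170,385),(240,430),(300,438),(370,405),(410,340),(418,285),(400,215),(350,150),(290,118),(240,110),(180,130),(135,170)])
W=plane('wrist',w,43,p,o);print('washer',circ(W[:,:2]))
m=np.zeros(d.shape,bool);m[10:100,120:200]=1
X=back('wrist',d,m,p,o);z=X[:,2];print(np.histogram(z,np.arange(0,80,3)))
for lo,hi in((36,48),(55,80)):
    k=(z>lo)&(z<hi);print(lo,X[k].mean(0),X[k].min(0),X[k].max(0))
s=plane('wrist',f([(140,265),(270,268),(200,205),(212,337)]),66,p,o);print('stud',s)
print('posts',plane('wrist',f([(546,266)]),82,p,o),plane('wrist',[(58,88)],82,p,o))
c=plane('wrist',[(103,158),(283,148)],14,p,o);print(c)
E
```

```text
head z [176.18808863 176.97812061 177.55187333 178.37488549 179.85849103] 150.21202044627356
washer (array([630.81050036,  26.22268875]), np.float64(23.574176806839763))
(array([   0,    0,    0,    0, 1505, 2124,   89,   94,   63,   65,   85,
         85,   42,   51, 1006,  190,   80,   83,  282,  574,  707,   49,
          0,    0,    0,    0]), array([ 0,  3,  6,  9, 12, 15, 18, 21, 24, 27, 30, 33, 36, 39, 42, 45, 48,
       51, 54, 57, 60, 63, 66, 69, 72, 75, 78]))
36 [634.01706103  16.94118308  43.8870454 ] [613.35619258   1.71870731  36.06816954] [654.51656407  49.4771166   47.92789605]
55 [630.44342567  23.94234663  59.67656349] [613.37830059  10.202284    55.00720927] [647.50195781  41.2663349   64.04800727]
stud [[630.96007413  32.31228547  66.        ]
 [630.47264796  13.94873242  66.        ]
 [638.6405393   22.79393251  66.        ]
 [621.43966938  23.30303528  66.        ]]
posts [[629.55097911 -29.44297843  82.        ]] [[620.85602034  79.63347516  82.        ]]
[[561.4003246  105.43574951  14.        ]
 [572.22322525 -61.0622634   14.        ]]
```

>>> jog_arm --pt "0 0 0 0 0.5 -0.5 0" --pt "0 0 0 0 1.0 -0.9 0" --pt "0 0 0 0 1.2 -1.1 0" --pt "0 0 0 0 1.2 -1.1 0" --pt "0 0 0 0 0.9 -0.9 0" --pt "0 0 0 0 0.49 -0.52 0" --pt "-3 0 0 0 0 0 0" --pt "-6 0 0 0 0 0 0" --pt "-7 0 0 0 0 0 0" --pt "-7 0 0 0 0 0 0" --pt "-7 0 0 0 0 0 0" --pt "-7 0 0 0 0 0 0" --pt "-7 0 0 0 0 0 0" --pt "-6 0 0 0 0 0 0" --pt "-5 0 0 0 0 0 0" --pt "-2 0 0 0 0 0 0" --pt "0 0 0 0 0 0 0" --pt "0 0 0 0 0 0 0"

```text
clock: 8.0
eef_pos: [587.4, -45.7, 150.2]
tcp_rot: [-2.444, 1.571, -3.003]
contact_force: [0.1, -0.2, -3.0]
opening: 0.143
```

```bash
cat >> h.py <<'E'
NUT=np.array([630.6,25.8])
def st(HB=(84.3,1.1)):
    s=r.sense();p=s['eef_pos'];M=RT(s['tcp_rot']);y=M[:2,1];y=y/np.linalg.norm(y)
    left=np.array([-y[1],y[0]]);head=p[:2]+HB[0]*y+HB[1]*left
    psi=np.degrees(np.arctan2(y[1],y[0]))
    F=s['contact_force'];T=s['wrist_torque'];a=p[:2]-NUT
    tz=T[2]+(a[0]*F[1]-a[1]*F[0])/1000
    e=NUT-head
    print('t %.2f TCP %s tip %s psi %.2f mouth %.1f head-off tool(y,z) %.2f %.2f F %s T %s tau_nut %.2f rxF %.2f j6 %.0f'%(s['clock'],p.round(1),M[:,0].round(4),psi,p[2]-13.4,e@y,-e@left,F.round(1),T.round(2),tz,tz-T[2],np.degrees(s['qpos'][5])))
    return s
E
python3 -c "
from h import *
st()
im,d=r.grab_frame('wrist');save('w4',cv2.convertScaleAbs(im,alpha=1.5))
s=r.sense();np.savez('w4.npz',im=im,d=d,p=s['eef_pos'],o=s['tcp_rot'])"
```

```text
t 8.00 TCP [587.4 -45.7 150.2] tip [-3.e-04 -0.e+00 -1.e+00] psi 57.94 mouth 136.8 head-off tool(y,z) -0.79 -0.20 F [ 0.1 -0.2 -3. ] T [-0.09  0.01  0.01] tau_nut 0.03 rxF 0.02 j6 27
```

View pics/w4.png

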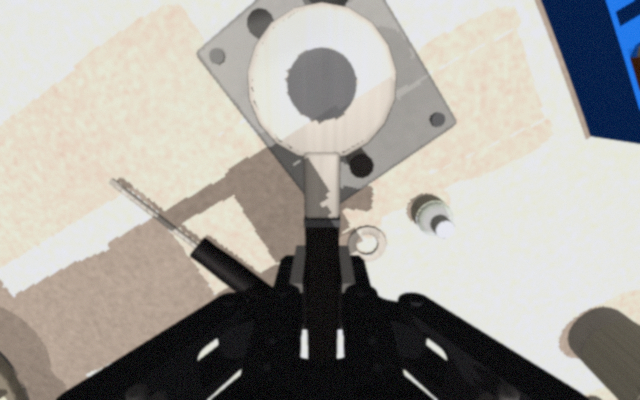

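The head sits over the foot, with post tops at about (361,165) and (260,22). I'll check the nut's location again from these at the new orientation.

```bash
python3 - <<'E'
from h import *
q=np.load('w4.npz');p,o=q['p'],q['o'];im=q['im']
crop('w4c',im,180,0,480,220,2.5)
W=plane('wrist',[(362,167),(260,21)],82,p,o);print(W,W.mean(0))
y=(W[1]-W[0])[:2];y/=np.linalg.norm(y);print(W.mean(0)[:2]+5*np.array([y[1],-y[0]]))
E
```

```text
[[629.34629748 -30.10444631  82.        ]
 [622.27496062  81.06623013  82.        ]] [625.81062905  25.48089191  82.        ]
[630.80054472  25.79829013]
```

View pics/w4c.png

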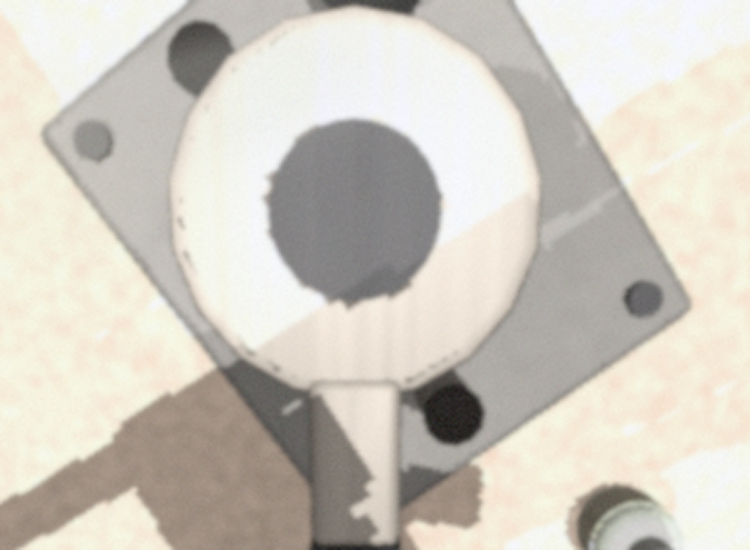

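>>> jog_arm --pt "0 0 0 0.5 -0.07 0 0" --pt "0 0 0 1.2 0 0 0" --pt "0 0 0 1.8 0 0 0" --pt "0 0 0 1.6 0 0 0" --pt "0 0 0 1.0 0 0 0" --pt "0 0 0 0.5 0 0 0" --pt "0 0 0 0.3 0 0 0" --pt "0 0 0 0.2 0 0 0" --pt "0 0 0 0 0 0 0" --pt "0 0 0 0 0 0 0"

```text
clock: 9.05
eef_pos: [587.4, -46.5, 79.8]
tcp_rot: [0.494, 1.57, -0.064]
contact_force: [0.4, 0.2, -3.3]
opening: 0.141
```

```bash
python3 -c "
from h import *
st()
im,d=r.grab_frame('scene');crop('s5',im,210,210,360,320,5)"
```

```text
t 9.05 TCP [587.4 -46.5  79.8] tip [ 9.e-04 -1.e-04 -1.e+00] psi 57.99 mouth 66.4 head-off tool(y,z) -0.12 -0.55 F [ 0.4  0.2 -3.3] T [ 0.    0.04 -0.05] tau_nut -0.03 rxF 0.02 j6 27
```

View pics/s5.png

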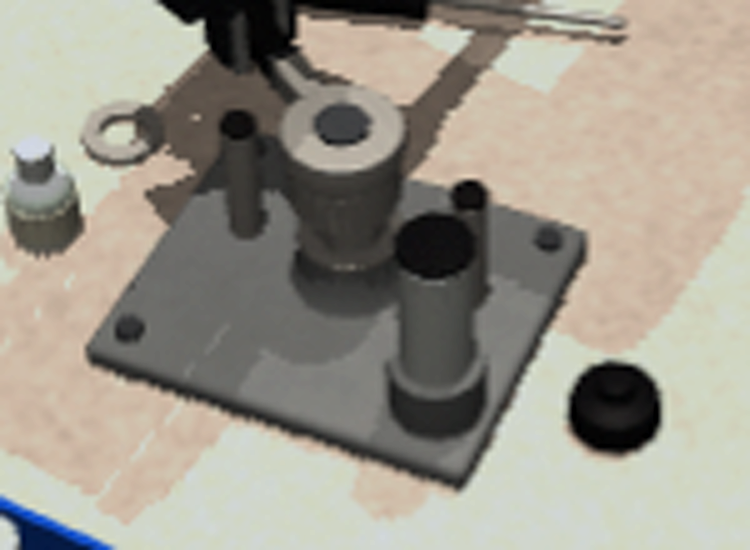

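>>> jog_arm --pt "0 0 0 0.4 0 -0.05 0" --pt "0 0 0 0.3 0 0 0" --pt "0 0 0 0.2 0 0 0" --pt "0 0 0 0.1 0 0 0" --pt "0 0 0 0.0 0 0 0"

```text
clock: 9.6
eef_pos: [586.4, -46.2, 69.0]
tcp_rot: [-2.726, 1.57, 2.999]
contact_force: [-0.7, -0.0, -3.9]
opening: 0.145
```

```bash
python3 -c "
from h import *
st()"
```

```text
t 9.60 TCP [586.4 -46.2  69. ] tip [-4.e-04  1.e-04 -1.e+00] psi 57.99 mouth 55.6 head-off tool(y,z) 0.14 0.41 F [-0.7 -0.  -3.9] T [-0.01  0.04  0.01] tau_nut -0.04 rxF -0.05 j6 27
```

>>> jog_arm --pt "0 0 0 0.1 0 0 0" --pt "0 0 0 0.1 0 0 0" --pt "0 0 0 0.1 0 0 0" --pt "0 0 0 0 0 0 0"

```text
clock: 10.0
eef_pos: [586.8, -46.5, 66.9]
tcp_rot: [0.16, 1.57, -0.399]
contact_force: [-2.6, -2.3, 4.9]
opening: 0.141
```

```bash
python3 -c "
from h import *
st()"
```

```text
t 10.00 TCP [586.8 -46.5  66.9] tip [ 6.e-04 -3.e-04 -1.e+00] psi 57.99 mouth 53.5 head-off tool(y,z) 0.17 -0.07 F [-2.6 -2.3  4.9] T [0.2  0.34 0.1 ] tau_nut 0.01 rxF -0.09 j6 27
```

>>> jog_arm --pt "4 0 0 0 0.013 -0.588 0" --pt "4 0 0 0 0.013 -0.588 0" --pt "4 0 0 0 0.013 -0.588 0" --pt "0 0 0 0 0 0 0"

```text
clock: 10.4
eef_pos: [573.0, -35.4, 67.1]
tcp_rot: [0.722, 1.569, -0.047]
contact_force: [-1.3, -2.1, 5.4]
opening: 0.145
```

```bash
python3 -c "
from h import *
st()"
```

```text
t 10.40 TCP [573.  -35.4  67.1] tip [ 1.6e-03 -1.0e-04 -1.0e+00] psi 45.93 mouth 53.7 head-off tool(y,z) -0.26 -0.05 F [-1.3 -2.1  5.4] T [ 0.1  -0.03 -0.02] tau_nut 0.02 rxF 0.04 j6 40
```

Pivoting works. Continue.

>>> jog_arm --pt "4 0 0 0 0.013 -0.588 0" --pt "4 0 0 0 0.013 -0.588 0" --pt "4 0 0 0 0.013 -0.588 0" --pt "0 0 0 0 0 0 0"

```text
clock: 10.8
eef_pos: [560.6, -21.8, 65.9]
tcp_rot: [-2.416, 1.57, 2.89]
contact_force: [1.1, 0.4, -4.1]
opening: 0.146
```

```bash
python3 -c "
from h import *
st()"
```

```text
t 10.80 TCP [560.6 -21.8  65.9] tip [-8.e-04  2.e-04 -1.e+00] psi 34.05 mouth 52.5 head-off tool(y,z) 0.37 0.84 F [ 1.1  0.4 -4.1] T [0.02 0.04 0.03] tau_nut 0.05 rxF 0.02 j6 54
```

>>> jog_arm --pt "0 0 0 0.2 0 0 0" --pt "0 0 0 0.2 0 0 0" --pt "0 0 0 0.1 0 0 0" --pt "0 0 0 0 0 0 0"

```text
clock: 11.2
eef_pos: [561.0, -22.3, 61.0]
tcp_rot: [-2.337, 1.57, 2.969]
contact_force: [-0.0, 0.7, -3.2]
opening: 0.146
```

```bash
python3 -c "
from h import *
st()"
```

```text
t 11.20 TCP [561.  -22.3  61. ] tip [-3.e-04  1.e-04 -1.e+00] psi 34.03 mouth 47.6 head-off tool(y,z) 0.24 0.19 F [-0.   0.7 -3.2] T [0.11 0.06 0.07] tau_nut 0.02 rxF -0.05 j6 54
```

>>> jog_arm --pt "0 0 0 0.15 0 0 0" --pt "0 0 0 0.1 0 0 0" --pt "0 0 0 0.1 0 0 0" --pt "0 0 0 0.1 0 0 0" --pt "0 0 0 0 0 0 0"

```text
clock: 11.7
eef_pos: [561.1, -22.2, 56.7]
tcp_rot: [0.923, 1.571, -0.055]
contact_force: [0.1, 0.5, -4.5]
opening: 0.146
```

```bash
python3 -c "
from h import *
st()"
```

```text
t 11.70 TCP [561.1 -22.2  56.7] tip [ 0. -0. -1.] psi 33.99 mouth 43.3 head-off tool(y,z) 0.15 0.18 F [ 0.1  0.5 -4.5] T [0.05 0.07 0.05] tau_nut 0.02 rxF -0.03 j6 54
```

>>> jog_arm --pt "0 0 0 0.1 0 0 0" --pt "0 0 0 0.1 0 0 0" --pt "0 0 0 0 0 0 0"

```text
clock: 12.0
eef_pos: [560.9, -22.5, 55.5]
tcp_rot: [-1.201, 1.57, -2.178]
contact_force: [-6.1, -2.1, 9.1]
opening: 0.144
```

```bash
python3 -c "
from h import *
st()"
```

```text
t 12.00 TCP [560.9 -22.5  55.5] tip [-2.e-04 -3.e-04 -1.e+00] psi 34.00 mouth 42.1 head-off tool(y,z) 0.50 0.08 F [-6.1 -2.1  9.1] T [0.07 0.51 0.11] tau_nut -0.04 rxF -0.15 j6 54
```

>>> jog_arm --pt "0 0 0 -0.06 0 0 0" --pt "4 0 0 0 0.013 -0.588 0" --pt "4 0 0 0 0.013 -0.588 0" --pt "4 0 0 0 0.013 -0.588 0" --pt "4 0 0 0 0.013 -0.588 0" --pt "4 0 0 0 0.013 -0.588 0"

```text
clock: 12.6
eef_pos: [548.9, 4.2, 55.9]
tcp_rot: [0.54, 1.57, -0.789]
contact_force: [-2.9, -2.9, 4.0]
opening: 0.145
```

```bash
python3 -c "
from h import *
st()"
```

```text
t 12.60 TCP [548.9   4.2  55.9] tip [ 6.e-04 -6.e-04 -1.e+00] psi 13.87 mouth 42.5 head-off tool(y,z) 0.19 -0.24 F [-2.9 -2.9  4. ] T [-0.18  0.1   0.36] tau_nut 0.53 rxF 0.17 j6 76
```

>>> jog_arm --pt "4 0 0 0 0.013 -0.588 0" --pt "4 0 0 0 0.013 -0.588 0" --pt "4 0 0 0 0.013 -0.588 0" --pt "4 0 0 0 0.013 -0.588 0" --pt "4 0 0 0 0.013 -0.588 0" --pt "4 0 0 0 0.013 -0.588 0" --pt "4 0 0 0 0.013 -0.588 0" --pt "4 0 0 0 0.013 -0.588 0"

```text
clock: 13.4
eef_pos: [550.3, 50.7, 55.9]
tcp_rot: [1.324, 1.57, -0.564]
contact_force: [-2.0, -4.4, 2.1]
opening: 0.148
```

```bash
python3 -c "
from h import *
st()"
```

```text
t 13.40 TCP [550.3  50.7  55.9] tip [ 1.e-03 -6.e-04 -1.e+00] psi -18.14 mouth 42.5 head-off tool(y,z) -0.23 -0.28 F [-2.  -4.4  2.1] T [-0.54 -0.16  0.17] tau_nut 0.57 rxF 0.40 j6 113
```

>>> jog_arm --pt "4 0 0 0 0.013 -0.588 0" --pt "4 0 0 0 0.013 -0.588 0" --pt "4 0 0 0 0.013 -0.588 0" --pt "4 0 0 0 0.013 -0.588 0" --pt "4 0 0 0 0.013 -0.588 0" --pt "4 0 0 0 0.013 -0.588 0" --pt "4 0 0 0 0.013 -0.588 0" --pt "4 0 0 0 0.013 -0.588 0" --pt "0 0 0 0 0 0 0"

```text
clock: 14.3
eef_pos: [576.0, 89.3, 55.8]
tcp_rot: [1.61, 1.569, -0.834]
contact_force: [-1.2, -5.6, 2.3]
opening: 0.148
```

```bash
python3 -c "
from h import *
st()
im,d=r.grab_frame('wrist');save('w6',cv2.convertScaleAbs(im,alpha=1.5))
s=r.sense();np.savez('w6.npz',im=im,d=d,p=s['eef_pos'],o=s['tcp_rot'])
im,d=r.grab_frame('scene');crop('s6',im,210,210,360,320,5)"
```

```text
t 14.30 TCP [576.   89.3  55.8] tip [ 9.e-04 -1.e-03 -1.e+00] psi -50.04 mouth 42.4 head-off tool(y,z) -0.61 0.04 F [-1.2 -5.6  2.3] T [-1.16 -0.21  0.05] tau_nut 0.43 rxF 0.38 j6 149
```

View pics/w6.png

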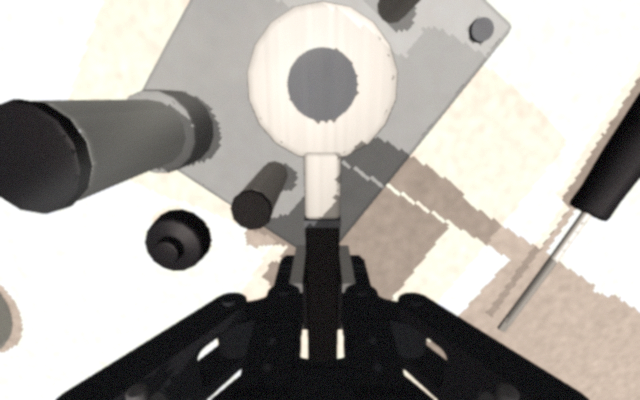

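View pics/s6.png

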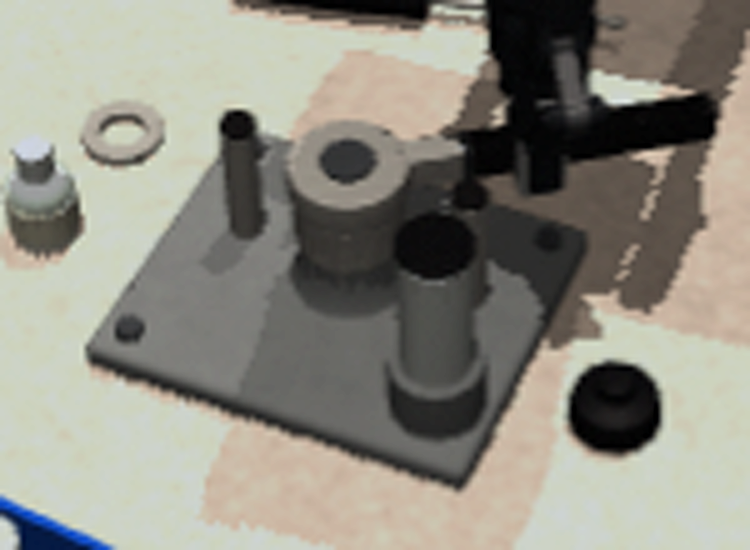

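>>> jog_arm --pt "-3 0 0 0 -0.01 0.441 0" --pt "-6 0 0 0 0.058 0.881 0" --pt "-6 0 0 0 0.058 0.881 0" --pt "-6 0 0 0 0.058 0.881 0" --pt "-6 0 0 0 0.058 0.881 0" --pt "-6 0 0 0 0.058 0.881 0" --pt "-6 0 0 0 0.058 0.881 0" --pt "-6 0 0 0 0.058 0.881 0" --pt "-6 0 0 0 0.058 0.881 0"

```text
clock: 15.3
eef_pos: [546.3, 23.1, 55.9]
tcp_rot: [1.767, 1.569, 0.219]
contact_force: [-1.0, 0.7, 2.0]
opening: 0.149
```

```bash
python3 -c "
from h import *
st()"
```

```text
t 15.30 TCP [546.3  23.1  55.9] tip [ 1.4e-03  3.0e-04 -1.0e+00] psi 1.32 mouth 42.5 head-off tool(y,z) 0.01 0.38 F [-1.   0.7  2. ] T [ 0.16 -0.19 -0.01] tau_nut -0.07 rxF -0.06 j6 91
```

>>> jog_arm --pt "-6 0 0 0 0.058 0.881 0" --pt "-6 0 0 0 0.058 0.881 0" --pt "-6 0 0 0 0.058 0.881 0" --pt "-6 0 0 0 0.058 0.881 0" --pt "-6 0 0 0 0.058 0.881 0" --pt "-6 0 0 0 0.058 0.881 0" --pt "-6 0 0 0 0.058 0.881 0" --pt "-6 0 0 0 0.058 0.881 0" --pt "-6 0 0 0 0.058 0.881 0" --pt "-3 0 0 0 0.027 0.441 0" --pt "0 0 0 0 0 0 0"

```text
clock: 16.4
eef_pos: [586.4, -46.4, 55.7]
tcp_rot: [-2.513, 1.57, -3.069]
contact_force: [-5.2, -1.1, 6.7]
opening: 0.144
```

```bash
python3 -c "
from h import *
st()"
```

```text
t 16.40 TCP [586.4 -46.4  55.7] tip [-5.e-04 -0.e+00 -1.e+00] psi 58.13 mouth 42.3 head-off tool(y,z) 0.37 0.48 F [-5.2 -1.1  6.7] T [0.12 0.51 0.28] tau_nut -0.05 rxF -0.33 j6 27
```

>>> jog_arm --pt "4 0 0 0 0.013 -0.588 0" --pt "4 0 0 0 0.013 -0.588 0" --pt "4 0 0 0 0.013 -0.588 0" --pt "4 0 0 0 0.013 -0.588 0" --pt "4 0 0 0 0.013 -0.588 0" --pt "4 0 0 0 0.013 -0.588 0" --pt "4 0 0 0 0.013 -0.588 0" --pt "4 0 0 0 0.013 -0.588 0" --pt "4 0 0 0 0.013 -0.588 0"

```text
clock: 17.3
eef_pos: [552.6, -6.8, 55.9]
tcp_rot: [0.623, 1.57, -0.566]
contact_force: [-2.8, -3.7, 3.4]
opening: 0.143
```

```bash
python3 -c "
from h import *
st()"
```

```text
t 17.30 TCP [552.6  -6.8  55.9] tip [ 9.e-04 -6.e-04 -1.e+00] psi 21.87 mouth 42.5 head-off tool(y,z) 0.25 -0.05 F [-2.8 -3.7  3.4] T [-0.26  0.04  0.28] tau_nut 0.48 rxF 0.19 j6 67
```

>>> jog_arm --pt "4 0 0 0 0.013 -0.588 0" --pt "4 0 0 0 0.013 -0.588 0" --pt "3 0 0 0 0.006 -0.441 0"

```text
clock: 17.6
eef_pos: [547.9, 8.7, 55.9]
tcp_rot: [0.891, 1.57, -0.49]
contact_force: [-2.7, -3.5, 3.2]
opening: 0.143
```

```bash
python3 -c "
from h import *
st()"
```

```text
t 17.60 TCP [547.9   8.7  55.9] tip [ 1.e-03 -5.e-04 -1.e+00] psi 10.87 mouth 42.5 head-off tool(y,z) 0.15 -0.05 F [-2.7 -3.5  3.2] T [-0.5  -0.01  0.12] tau_nut 0.36 rxF 0.24 j6 80
```

>>> jog_arm --pt "2.5 0 0 0 0.003 -0.368 0" --pt "2.5 0 0 0 0.003 -0.368 0"

```text
clock: 17.8
eef_pos: [546.8, 15.9, 55.9]
tcp_rot: [1.004, 1.57, -0.463]
contact_force: [-2.0, -4.1, 4.3]
opening: 0.146
```

```bash
python3 -c "
from h import *
st()"
```

```text
t 17.80 TCP [546.8  15.9  55.9] tip [ 1.1e-03 -5.0e-04 -1.0e+00] psi 5.93 mouth 42.5 head-off tool(y,z) 0.08 -0.07 F [-2.  -4.1  4.3] T [-0.46 -0.04  0.11] tau_nut 0.43 rxF 0.32 j6 86
```

>>> jog_arm --pt "2.5 0 0 0 0.003 -0.368 0" --pt "2.5 0 0 0 0.003 -0.368 0"

```text
clock: 18.0
eef_pos: [546.3, 23.3, 55.9]
tcp_rot: [1.149, 1.57, -0.405]
contact_force: [-2.3, -4.3, 3.7]
opening: 0.144
```

```bash
python3 -c "
from h import *
st()"
```

```text
t 18.00 TCP [546.3  23.3  55.9] tip [ 1.1e-03 -5.0e-04 -1.0e+00] psi 0.93 mouth 42.5 head-off tool(y,z) 0.04 -0.08 F [-2.3 -4.3  3.7] T [-0.49 -0.02  0.19] tau_nut 0.55 rxF 0.35 j6 91
```

>>> jog_arm --pt "2.5 0 0 0 0.003 -0.368 0" --pt "2 0 0 0 0.003 -0.294 0"

```text
clock: 18.2
eef_pos: [546.4, 29.9, 55.9]
tcp_rot: [1.217, 1.57, -0.416]
contact_force: [-1.3, -4.1, 3.9]
opening: 0.146
```

```bash
python3 -c "
from h import *
st()"
```

```text
t 18.20 TCP [546.4  29.9  55.9] tip [ 1.2e-03 -5.0e-04 -1.0e+00] psi -3.57 mouth 42.5 head-off tool(y,z) -0.00 -0.09 F [-1.3 -4.1  3.9] T [-0.57 -0.1   0.12] tau_nut 0.47 rxF 0.35 j6 97
```

>>> jog_arm --pt "2.5 0 0 0 0.003 -0.368 0" --pt "2.5 0 0 0 0.003 -0.368 0"

```text
clock: 18.4
eef_pos: [547.1, 37.2, 55.9]
tcp_rot: [1.358, 1.569, -0.362]
contact_force: [-1.5, -3.4, 3.1]
opening: 0.144
```

```bash
python3 -c "
from h import *
st()"
```

```text
t 18.40 TCP [547.1  37.2  55.9] tip [ 1.3e-03 -5.0e-04 -1.0e+00] psi -8.57 mouth 42.5 head-off tool(y,z) -0.08 -0.08 F [-1.5 -3.4  3.1] T [-0.57 -0.15  0.14] tau_nut 0.44 rxF 0.30 j6 102
```

>>> jog_arm --pt "2.5 0 0 0 0.003 -0.368 0" --pt "2.5 0 0 0 0.003 -0.368 0"

```text
clock: 18.6
eef_pos: [548.5, 44.4, 55.9]
tcp_rot: [1.433, 1.569, -0.375]
contact_force: [-1.5, -3.8, 3.3]
opening: 0.144
```

```bash
python3 -c "
from h import *
st()"
```

```text
t 18.60 TCP [548.5  44.4  55.9] tip [ 1.4e-03 -5.0e-04 -1.0e+00] psi -13.58 mouth 42.5 head-off tool(y,z) -0.14 -0.12 F [-1.5 -3.8  3.3] T [-0.63 -0.17  0.12] tau_nut 0.46 rxF 0.34 j6 108
```

>>> jog_arm --pt "2.5 0 0 0 0.003 -0.368 0" --pt "2.5 0 0 0 0.003 -0.368 0"

```text
clock: 18.8
eef_pos: [550.5, 51.5, 55.9]
tcp_rot: [1.505, 1.569, -0.39]
contact_force: [-0.2, -5.0, 2.9]
opening: 0.143
```

```bash
python3 -c "
from h import *
st()"
```

```text
t 18.80 TCP [550.5  51.5  55.9] tip [ 1.4e-03 -6.0e-04 -1.0e+00] psi -18.57 mouth 42.5 head-off tool(y,z) -0.21 -0.09 F [-0.2 -5.   2.9] T [-0.79 -0.19  0.11] tau_nut 0.51 rxF 0.40 j6 114
```

>>> jog_arm --pt "2.5 0 0 0 0.003 -0.368 0" --pt "2.5 0 0 0 0.003 -0.368 0"

```text
clock: 19.0
eef_pos: [553.1, 58.3, 55.9]
tcp_rot: [1.595, 1.569, -0.387]
contact_force: [-1.4, -4.9, 3.0]
opening: 0.14
```

```bash
python3 -c "
from h import *
st()"
```

```text
t 19.00 TCP [553.1  58.3  55.9] tip [ 1.5e-03 -6.0e-04 -1.0e+00] psi -23.57 mouth 42.5 head-off tool(y,z) -0.24 -0.09 F [-1.4 -4.9  3. ] T [-0.9  -0.21  0.07] tau_nut 0.49 rxF 0.42 j6 120
```

>>> jog_arm --pt "2.5 0 0 0 0.003 -0.368 0" --pt "2.5 0 0 0 0.003 -0.368 0"

```text
clock: 19.2
eef_pos: [556.3, 64.9, 55.8]
tcp_rot: [1.641, 1.569, -0.428]
contact_force: [-0.4, -5.3, 2.6]
opening: 0.145
```

```bash
python3 -c "
from h import *
st()"
```

```text
t 19.20 TCP [556.3  64.9  55.8] tip [ 1.6e-03 -7.0e-04 -1.0e+00] psi -28.57 mouth 42.4 head-off tool(y,z) -0.32 -0.07 F [-0.4 -5.3  2.6] T [-0.93 -0.26  0.1 ] tau_nut 0.51 rxF 0.41 j6 125
```

>>> jog_arm --pt "2.5 0 0 0 0.003 -0.368 0" --pt "2.5 0 0 0 0.003 -0.368 0"

```text
clock: 19.4
eef_pos: [560.0, 71.2, 55.9]
tcp_rot: [1.702, 1.569, -0.455]
contact_force: [-0.1, -5.3, 2.1]
opening: 0.144
```

```bash
python3 -c "
from h import *
st()"
```

```text
t 19.40 TCP [560.   71.2  55.9] tip [ 1.6e-03 -8.0e-04 -1.0e+00] psi -33.57 mouth 42.5 head-off tool(y,z) -0.38 -0.09 F [-0.1 -5.3  2.1] T [-1.01 -0.26  0.06] tau_nut 0.44 rxF 0.38 j6 131
```

>>> jog_arm --pt "2.5 0 0 0 0.003 -0.368 0" --pt "2.5 0 0 0 0.003 -0.368 0"

```text
clock: 19.6
eef_pos: [564.3, 77.2, 55.8]
tcp_rot: [1.74, 1.569, -0.504]
contact_force: [-1.1, -5.8, 2.9]
opening: 0.145
```

```bash
python3 -c "
from h import *
st()"
```

```text
t 19.60 TCP [564.3  77.2  55.8] tip [ 1.6e-03 -9.0e-04 -1.0e+00] psi -38.57 mouth 42.4 head-off tool(y,z) -0.44 -0.07 F [-1.1 -5.8  2.9] T [-1.14 -0.32  0.07] tau_nut 0.51 rxF 0.44 j6 136
```

>>> jog_arm --pt "2.5 0 0 0 0.003 -0.368 0" --pt "2.5 0 0 0 0.003 -0.368 0"

```text
clock: 19.8
eef_pos: [568.9, 82.6, 55.8]
tcp_rot: [1.593, 1.569, -0.738]
contact_force: [-0.4, -7.2, 3.5]
opening: 0.14
```

```bash
python3 -c "
from h import *
st()"
```

```text
t 19.80 TCP [568.9  82.6  55.8] tip [ 0.0013 -0.0012 -1.    ] psi -43.56 mouth 42.4 head-off tool(y,z) -0.45 -0.27 F [-0.4 -7.2  3.5] T [-1.32 -0.28  0.17] tau_nut 0.63 rxF 0.47 j6 142
```

>>> jog_arm --pt "1.5 0 0 0 0.002 -0.221 0" --pt "0 0 0 0 0 0 0"

```text
clock: 20.0
eef_pos: [570.4, 84.1, 55.7]
tcp_rot: [1.441, 1.569, -0.915]
contact_force: [-1.5, -6.6, 3.5]
opening: 0.143
```

```bash
python3 -c "
from h import *
st()"
```

```text
t 20.00 TCP [570.4  84.1  55.7] tip [ 0.0011 -0.0014 -1.    ] psi -44.99 mouth 42.3 head-off tool(y,z) -0.49 -0.27 F [-1.5 -6.6  3.5] T [-1.28 -0.23  0.17] tau_nut 0.65 rxF 0.48 j6 143
```

>>> jog_arm --pt "1.5 0 0 0 0.002 -0.221 0" --pt "0 0 0 0 0 0 0"

```text
clock: 20.2
eef_pos: [571.9, 85.6, 55.8]
tcp_rot: [1.426, 1.569, -0.957]
contact_force: [-1.3, -6.8, 3.2]
opening: 0.147
```

```bash
python3 -c "
from h import *
st()"
```

```text
t 20.20 TCP [571.9  85.6  55.8] tip [ 0.001  -0.0014 -1.    ] psi -46.49 mouth 42.4 head-off tool(y,z) -0.51 -0.35 F [-1.3 -6.8  3.2] T [-1.34 -0.14  0.19] tau_nut 0.67 rxF 0.48 j6 145
```

>>> jog_arm --pt "1.5 0 0 0 0.002 -0.221 0" --pt "0 0 0 0 0 0 0"

```text
clock: 20.4
eef_pos: [573.4, 87.0, 55.8]
tcp_rot: [1.335, 1.569, -1.073]
contact_force: [-1.5, -7.2, 3.4]
opening: 0.146
```

```bash
python3 -c "
from h import *
st();st()
im,d=r.grab_frame('wrist');save('w7',cv2.convertScaleAbs(im,alpha=1.5))
s=st();np.savez('w7.npz',im=im,d=d,p=s['eef_pos'],o=s['tcp_rot'])"
```

```text
t 20.40 TCP [573.4  87.   55.8] tip [ 8.0e-04 -1.5e-03 -1.0e+00] psi -47.98 mouth 42.4 head-off tool(y,z) -0.54 -0.44 F [-1.5 -7.2  3.4] T [-1.39 -0.11  0.23] tau_nut 0.73 rxF 0.51 j6 147
t 20.40 TCP [573.4  87.   55.8] tip [ 8.0e-04 -1.5e-03 -1.0e+00] psi -47.98 mouth 42.4 head-off tool(y,z) -0.54 -0.44 F [-1.5 -7.2  3.4] T [-1.39 -0.11  0.23] tau_nut 0.73 rxF 0.51 j6 147
t 20.45 TCP [573.3  87.   55.8] tip [ 8.0e-04 -1.5e-03 -1.0e+00] psi -47.95 mouth 42.4 head-off tool(y,z) -0.53 -0.44 F [-1.7 -7.   2.4] T [-1.37 -0.16  0.16] tau_nut 0.66 rxF 0.50 j6 147
```

View pics/w7.png

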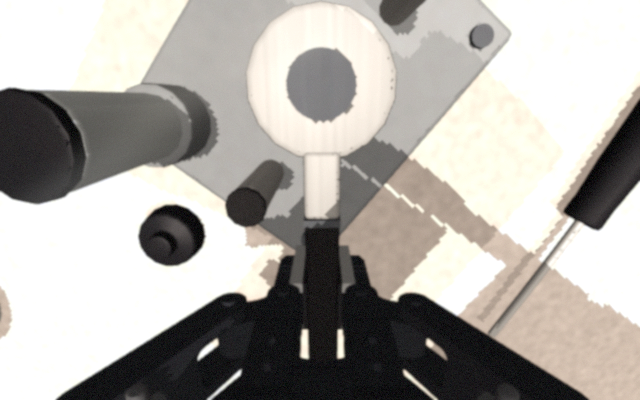

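>>> jog_arm --pt "1.5 0 0 0 0.002 -0.221 0" --pt "0 0 0 0 0 0 0"

```text
clock: 20.65
eef_pos: [575.0, 88.4, 55.8]
tcp_rot: [1.25, 1.569, -1.184]
contact_force: [-2.1, -9.0, 3.9]
opening: 0.142
```

```bash
python3 -c "
from h import *
st()"
```

```text
t 20.65 TCP [575.   88.4  55.8] tip [ 7.0e-04 -1.6e-03 -1.0e+00] psi -49.48 mouth 42.4 head-off tool(y,z) -0.58 -0.51 F [-2.1 -9.   3.9] T [-1.45 -0.17  0.29] tau_nut 0.93 rxF 0.63 j6 148
```

>>> jog_arm --pt "1 0 0 0 0.001 -0.147 0" --pt "0 0 0 0 0 0 0"

```text
clock: 20.85
eef_pos: [576.0, 89.3, 55.7]
tcp_rot: [1.164, 1.569, -1.287]
contact_force: [-1.4, -8.2, 3.8]
opening: 0.143
```

```bash
python3 -c "
from h import *
st()
r.grab_frame('wrist');st();r.grab_frame('wrist');st()"
```

```text
t 20.85 TCP [576.   89.3  55.7] tip [ 5.0e-04 -1.6e-03 -1.0e+00] psi -50.46 mouth 42.3 head-off tool(y,z) -0.56 -0.61 F [-1.4 -8.2  3.8] T [-1.48 -0.07  0.31] tau_nut 0.84 rxF 0.53 j6 149
t 20.90 TCP [575.9  89.3  55.7] tip [ 5.0e-04 -1.7e-03 -1.0e+00] psi -50.44 mouth 42.3 head-off tool(y,z) -0.56 -0.61 F [-2.  -7.2  3.5] T [-1.46 -0.07  0.27] tau_nut 0.79 rxF 0.53 j6 149
t 20.95 TCP [576.   89.3  55.7] tip [ 5.0e-04 -1.6e-03 -1.0e+00] psi -50.43 mouth 42.3 head-off tool(y,z) -0.56 -0.60 F [-2.2 -7.3  2.9] T [-1.44 -0.08  0.36] tau_nut 0.91 rxF 0.54 j6 149
```

>>> jog_arm --pt "1.5 0 0 0 0.002 -0.221 0" --pt "1 0 0 0 0.001 -0.147 0" --pt "0 0 0 0 0 0 0"

```text
clock: 21.25
eef_pos: [578.7, 91.5, 55.7]
tcp_rot: [0.98, 1.569, -1.515]
contact_force: [-3.3, -8.8, 3.6]
opening: 0.14
```

```bash
python3 -c "
from h import *
st()
r.grab_frame('wrist');st()"
```

```text
t 21.25 TCP [578.7  91.5  55.7] tip [ 1.0e-04 -1.8e-03 -1.0e+00] psi -52.95 mouth 42.3 head-off tool(y,z) -0.58 -0.73 F [-3.3 -8.8  3.6] T [-1.51 -0.04  0.44] tau_nut 1.12 rxF 0.67 j6 152
t 21.30 TCP [578.7  91.5  55.7] tip [ 2.0e-04 -1.8e-03 -1.0e+00] psi -52.92 mouth 42.3 head-off tool(y,z) -0.59 -0.69 F [-2.3 -7.4  4.8] T [-1.5   0.01  0.37] tau_nut 0.91 rxF 0.54 j6 152
```

Torque climbed clearly from about 0.48 (running) to about 1.0 N m, so the nut is firm. I'll release the load and lift off.

>>> jog_arm --pt "-5 0 0 0 0.042 0.734 0" --pt "-5 0 0 0 0.042 0.734 0" --pt "-5 0 0 0 0.042 0.734 0" --pt "-5 0 0 0 0.042 0.734 0" --pt "0 0 0 0 0 0 0"

```text
clock: 21.8
eef_pos: [559.6, 70.5, 55.9]
tcp_rot: [2.178, 1.569, 0.032]
contact_force: [-0.5, -0.6, 2.1]
opening: 0.145
```

```bash
python3 -c "
from h import *
st()"
```

```text
t 21.80 TCP [559.6  70.5  55.9] tip [ 1.9e-03  1.0e-04 -1.0e+00] psi -32.95 mouth 42.5 head-off tool(y,z) -0.41 -0.00 F [-0.5 -0.6  2.1] T [-0.41 -0.24  0.01] tau_nut 0.07 rxF 0.06 j6 130
```

>>> jog_arm --pt "0 0 0 -0.3 0 0 0" --pt "0 0 0 -0.4 0 0 0" --pt "0 0 0 -0.5 0 0 0" --pt "0 0 0 -0.6 0 0 0" --pt "0 0 0 0 0 0 0"

```text
clock: 22.3
eef_pos: [560.7, 71.0, 73.7]
tcp_rot: [2.176, 1.568, 0.026]
contact_force: [2.0, -2.1, -1.6]
opening: 0.141
```

```bash
python3 -c "
from h import *
st()"
```

```text
t 22.30 TCP [560.7  71.   73.7] tip [ 2.3e-03  1.0e-04 -1.0e+00] psi -33.18 mouth 60.3 head-off tool(y,z) -1.04 0.63 F [ 2.  -2.1 -1.6] T [-0.33 -0.66  0.09] tau_nut 0.15 rxF 0.06 j6 130
```

>>> jog_arm --pt "0 0 0 -0.7 0 0 0" --pt "0 0 0 -1.0 0 0 0" --pt "0 0 0 -1.5 0 0 0" --pt "0 0 0 -2.0 0 0 0" --pt "0 0 0 -1.5 0 0 0" --pt "0 0 0 -0.6 0 0 0" --pt "0 0 0 0 0 0 0"

```text
clock: 23.0
eef_pos: [559.4, 71.3, 147.4]
tcp_rot: [2.405, 1.569, 0.258]
contact_force: [-0.9, 0.2, -3.7]
opening: 0.144
```

```bash
python3 -c "
from h import *
s=st();print(RT(s['tcp_rot']).round(4))
im,d=r.grab_frame('wrist');save('w8',cv2.convertScaleAbs(im,alpha=1.5))
np.savez('w8.npz',im=im,d=d,p=s['eef_pos'],o=s['tcp_rot'])"
```

```text
t 23.00 TCP [559.4  71.3 147.4] tip [ 1.4e-03  4.0e-04 -1.0e+00] psi -33.02 mouth 134.0 head-off tool(y,z) 0.20 0.40 F [-0.9  0.2 -3.7] T [0.04 0.01 0.05] tau_nut 0.07 rxF 0.02 j6 130
[[ 1.400e-03  8.384e-01 -5.450e-01]
 [ 4.000e-04 -5.450e-01 -8.384e-01]
 [-1.000e+00  9.000e-04 -1.000e-03]]
```

View pics/w8.png

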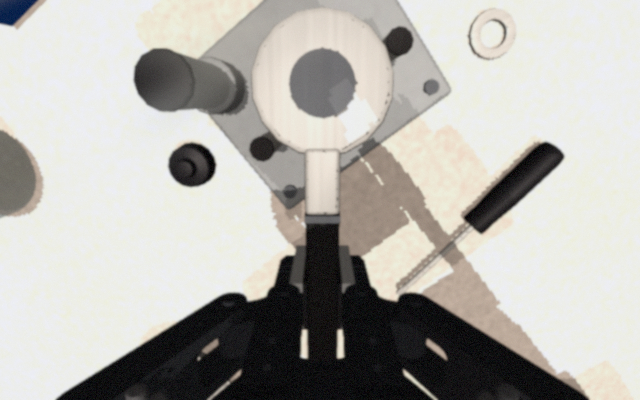

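The head disc looks slightly smaller (about 141 px wide against 148), so the wrench may have pitched in the pads. I'll check it with depth.

```bash
python3 - <<'E'
from h import *
for n in ('w3','w7','w8'):
    q=np.load(n+'.npz');p,o=q['p'],q['o'];d=q['d'];M=RT(o)
    hm=((d>85)&(d<140));hm[145:]=0;hm=cv2.erode(hm.astype(np.uint8),np.ones((5,5)))>0
    X=(back('wrist',d,hm,p,o)-p)@M   # tool coords
    k=(X[:,1]>55)&(abs(X[:,2])<27)
    X=X[k];A=np.c_[X[:,1]-84.3,X[:,2],np.ones(len(X))]
    c=np.linalg.lstsq(A,X[:,0],rcond=None)[0]
    res=X[:,0]-A@c;g=abs(res)<1.5;c=np.linalg.lstsq(A[g],X[g,0],rcond=None)[0]
    print(n,'slope deg',np.degrees(c[:2]).round(2),'x at head',c[2].round(2),len(X))
E
```

```text
w3 slope deg [ 0.49 -0.02] x at head -27.49 14578
w7 slope deg [-0.27  0.18] x at head -28.58 14869
w8 slope deg [3.69 0.05] x at head -21.98 13489
```

>>> jog_arm --pt "0 0 0 -0.2 0.3 1.0 0" --pt "0 0 0 -0.1 0.6 2.2 0" --pt "0 0 0 0 0.9 3.1 0" --pt "0 0 0 0 0.9 3.2 0" --pt "0 0 0 0 0.9 3.2 0" --pt "0 0 0 0 0.9 3.2 0" --pt "0 0 0 0 0.9 3.2 0" --pt "0 0 0 0 0.9 3.2 0" --pt "0 0 0 0 0.9 3.2 0" --pt "0 0 0 0 0.9 3.2 0" --pt "0 0 0 0 0.9 3.2 0" --pt "-3 0 0 0 0.8 2.8 0" --pt "-6 0 0 0 0.6 2.0 0" --pt "-6 0 0 0 0.3 1.0 0" --pt "-6 0 0 0 0 0 0" --pt "-6 0 0 0 0 0 0" --pt "-5 0 0 0 0 0 0" --pt "-2 0 0 0 0 0 0" --pt "0 0 3.6 0 0.11 0 0" --pt "0 0 0 0 0 0 0"

```text
clock: 25.05
eef_pos: [445.2, -303.7, 148.4]
tcp_rot: [1.596, 1.509, 0.042]
contact_force: [-1.6, 0.8, -3.1]
opening: 0.141
```

```bash
python3 -c "
from h import *
s=st();print(RT(s['tcp_rot']).round(4))
im,d=r.grab_frame('wrist');save('w9',cv2.convertScaleAbs(im,alpha=1.5))
np.savez('w9.npz',im=im,d=d,p=s['eef_pos'],o=s['tcp_rot'])
p,o=s['eef_pos'],s['tcp_rot'];M=RT(o)
hm=((d>85)&(d<140));hm[145:]=0;hm=cv2.erode(hm.astype(np.uint8),np.ones((5,5)))>0
X=back('wrist',d,hm,p,o)
k=((X-p)@M)[:,1]>55
X=X[k];print('head z',np.percentile(X[:,2],[5,50,95])-p[2],X.mean(0))
c=np.polyfit(X[:,0],X[:,2],1);print('pitch',np.degrees(c[0]))
"
```

```text
t 25.05 TCP [ 445.2 -303.7  148.4] tip [ 0.0613  0.0026 -0.9981] psi 0.93 mouth 135.0 head-off tool(y,z) 106.39 -325.34 F [-1.6  0.8 -3.1] T [0.04 0.17 0.03] tau_nut -0.65 rxF -0.68 j6 51
[[ 0.0613  0.998   0.0164]
 [ 0.0026  0.0162 -0.9999]
 [-0.9981  0.0614 -0.0016]]
head z [25.82726539 27.11676896 29.46242618] [ 529.79780663 -301.39505593  175.71440833]
pitch -0.31028545754323034
```

View pics/w9.png

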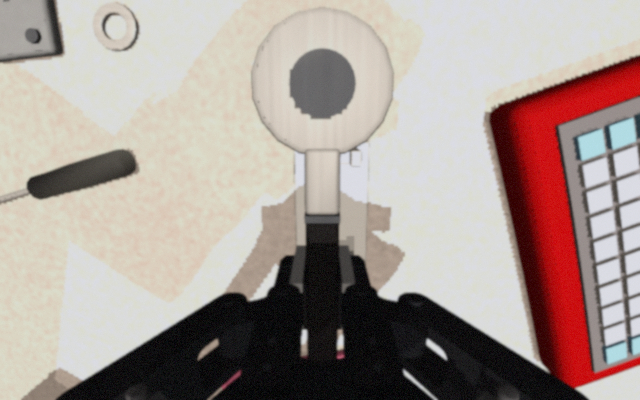

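```bash
python3 - <<'E'
from h import *
for n in ('w3','w9'):
    q=np.load(n+'.npz');p,o=q['p'],q['o'];d=q['d'];M=RT(o)
    hm=((d>85)&(d<140)).astype(np.uint8);hm[150:]=0;hm=cv2.morphologyEx(hm,cv2.MORPH_OPEN,np.ones((9,9)))
    c=max(cv2.findContours(hm,0,1)[0],key=cv2.contourArea);pts=c[:,0].astype(float);pts=pts[pts[:,1]<130]
    W=plane('wrist',pts,p[2]+26.4,p,o)[:,:2];cc,Rr=circ(W);print(n,cc,Rr,cc-p[:2])
q=np.load('w9.npz');p,o=q['p'],q['o'];M=RT(o)
hn=circ(W)[0]
t=np.array([525.4,-310.1]);e=np.r_[t-hn,0];print('need world',e,'tool cm',M.T@e/10)
print('down 10cm in tool', M.T@[0,0,-10])
E
```

```text
w3 [619.0380764  -94.86764248] 25.774504617489402 [84.09376422  2.49259534]
w9 [ 527.94021034 -301.66067233] 25.71011807679914 [82.69416527  2.03615682]
need world [-2.54021034 -8.43932767  0.        ] tool cm [-0.01775073 -0.26720862  0.83966283]
down 10cm in tool [ 9.98114697 -0.61356097  0.01574897]
```

>>> jog_arm --pt "0 0 0 -0.02 -0.13 0.42 0" --pt "0 0 0 0.98 -0.2 0.42 0" --pt "0 0 0 2 -0.12 0 0" --pt "0 0 0 2.5 -0.15 0 0" --pt "0 0 0 2 -0.13 0 0" --pt "0 0 0 1 -0.06 0 0" --pt "0 0 0 0 0 0 0" --pt "0 0 0 0 0 0 0"

```text
clock: 25.9
eef_pos: [445.1, -312.8, 64.6]
tcp_rot: [1.569, 1.508, 0.016]
contact_force: [0.1, -0.2, -3.2]
opening: 0.144
```

```bash
python3 -c "
from h import *
s=st()
im,d=r.grab_frame('wrist');save('w10',cv2.convertScaleAbs(im,alpha=1.5))
im,d=r.grab_frame('scene');crop('s10',im,150,120,290,220,5)
im,d=r.grab_frame('top');crop('t10',im,360,120,480,220,5)
"
```

```text
t 25.90 TCP [ 445.1 -312.8   64.6] tip [ 0.0627  0.001  -0.998 ] psi 1.00 mouth 51.2 head-off tool(y,z) 107.04 -334.22 F [ 0.1 -0.2 -3.2] T [-0.01  0.11  0.01] tau_nut 0.06 rxF 0.05 j6 50
```

View pics/w10.png

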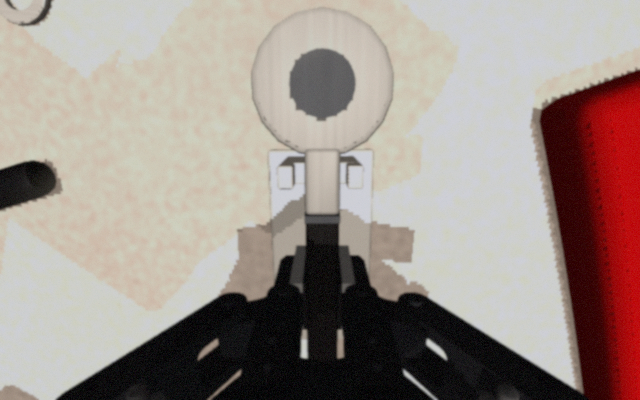

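View pics/s10.png

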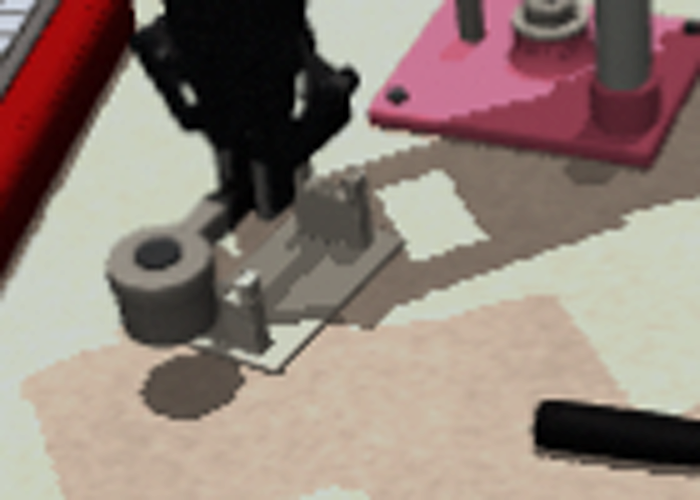

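>>> jog_arm --pt "0 0 0 0.5 -0.27 0 0" --pt "0 0 0 0.8 -0.05 0 0" --pt "0 0 0 0.8 -0.05 0 0" --pt "0 0 0 0.5 -0.03 0 0" --pt "0 0 0 0.4 -0.02 0 0" --pt "0 0 0 0 0 0 0"

```text
clock: 26.65
eef_pos: [442.2, -312.3, 33.5]
tcp_rot: [1.583, 1.509, 0.03]
contact_force: [-0.2, -0.4, -3.8]
opening: 0.143
```

```bash
python3 -c "
from h import *
s=st()"
```

```text
t 26.65 TCP [ 442.2 -312.3   33.5] tip [ 0.0618  0.0018 -0.9981] psi 0.99 mouth 20.1 head-off tool(y,z) 109.94 -333.64 F [-0.2 -0.4 -3.8] T [0.04 0.12 0.02] tau_nut 0.02 rxF 0.01 j6 49
```

>>> jog_arm --pt "0 0 0 0.1 0 0 0" --pt "0 0 0 0.1 0 0 0" --pt "0 0 0 0.05 0 0 0" --pt "0 0 0 0 0 0 0"

```text
clock: 27.05
eef_pos: [442.7, -312.6, 31.8]
tcp_rot: [1.569, 1.508, 0.016]
contact_force: [-0.7, 0.5, -3.4]
opening: 0.144
```

```bash
python3 -c "
from h import *
s=st()"
```

```text
t 27.05 TCP [ 442.7 -312.6   31.8] tip [ 0.0629  0.001  -0.998 ] psi 0.99 mouth 18.4 head-off tool(y,z) 109.40 -333.96 F [-0.7  0.5 -3.4] T [-0.03  0.08 -0.01] tau_nut -0.34 rxF -0.34 j6 49
```

>>> jog_arm --pt "0 0 0 0.1 0 0 0" --pt "0 0 0 0.05 0 0 0" --pt "0 0 0 0 0 0 0"

```text
clock: 27.35
eef_pos: [442.9, -312.6, 30.9]
tcp_rot: [1.567, 1.508, 0.014]
contact_force: [-2.4, 1.4, 6.5]
opening: 0.145
```

```bash
python3 -c "
from h import *
s=st()"
```

```text
t 27.35 TCP [ 442.9 -312.6   30.9] tip [ 6.31e-02  9.00e-04 -9.98e-01] psi 1.00 mouth 17.5 head-off tool(y,z) 109.25 -334.02 F [-2.4  1.4  6.5] T [0.19 0.43 0.03] tau_nut -1.03 rxF -1.05 j6 49
```

>>> jog_arm --pt "0 0 0 -0.03 0 0 0.2" --pt "0 0 0 0 0 0 0.3" --pt "0 0 0 0 0 0 0.5" --pt "0 0 0 0 0 0 0.7" --pt "0 0 0 0 0 0 0.9" --pt "0 0 0 0 0 0 0.9" --pt "0 0 0 0 0 0 0.9" --pt "0 0 0 0 0 0 0.9" --pt "0 0 0 0 0 0 0.9"

```text
clock: 28.25
eef_pos: [442.7, -312.5, 30.5]
tcp_rot: [1.571, 1.508, 0.018]
contact_force: [0.5, 0.4, -0.1]
opening: 0.902
```

```bash
python3 -c "
from h import *
s=st();print(s['opening'])
im,d=r.grab_frame('wrist');save('w11',cv2.convertScaleAbs(im,alpha=1.5))"
```

```text
t 28.25 TCP [ 442.7 -312.5   30.5] tip [ 0.0628  0.0011 -0.998 ] psi 0.99 mouth 17.1 head-off tool(y,z) 109.39 -333.93 F [ 0.5  0.4 -0.1] T [-0.03  0.05 -0.01] tau_nut 0.07 rxF 0.08 j6 49
0.9019593470838517
```

View pics/w11.png

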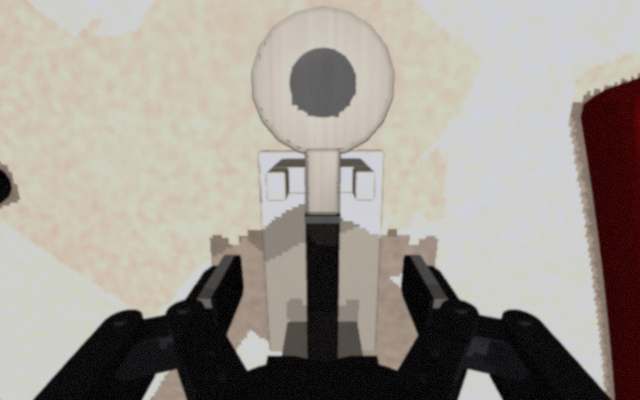

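>>> jog_arm --pt "0 0 0 -0.5 0.03 0 0.9" --pt "0 0 0 -1.2 0.07 0 0.9" --pt "0 0 0 -2.2 0.14 0 0.9" --pt "0 0 0 -3 0.18 0 0.9" --pt "0 0 0 -3 0.18 0 0.9" --pt "0 0 -3.6 -3 0 0 0.9" --pt "0 0 0 -2.5 0 0 0.9" --pt "0 0 0 -1.2 0 0 0.9" --pt "0 0 0 0 0 0 0.9" --pt "0 0 0 0 0 0 0.9"

```text
clock: 29.3
eef_pos: [440.1, -312.2, 196.1]
tcp_rot: [-2.39, 1.57, 2.34]
contact_force: [0.2, 0.1, 0.5]
opening: 0.898
```

```bash
python3 -c "
from h import *
s=st()
im,d=r.grab_frame('wrist');save('w12',cv2.convertScaleAbs(im,alpha=1.5));np.savez('w12.npz',im=im,d=d,p=s['eef_pos'],o=s['tcp_rot'])
im,d=r.grab_frame('scene');crop('s12',im,150,120,350,310,3);np.savez('s12.npz',im=im)
im,d=r.grab_frame('top');crop('t12',im,180,90,440,230,3);np.savez('t12.npz',im=im)
"
```

```text
t 29.30 TCP [ 440.1 -312.2  196.1] tip [-4.e-04  4.e-04 -1.e+00] psi 0.98 mouth 182.7 head-off tool(y,z) 112.01 -333.62 F [0.2 0.1 0.5] T [-0.02  0.03 -0.04] tau_nut 0.02 rxF 0.05 j6 53
```

View pics/w12.png

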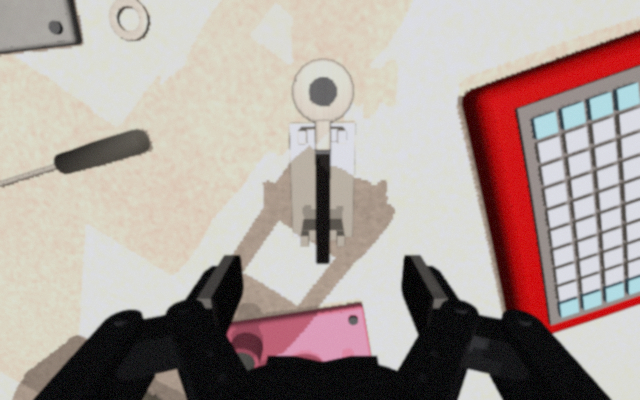

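View pics/s12.png

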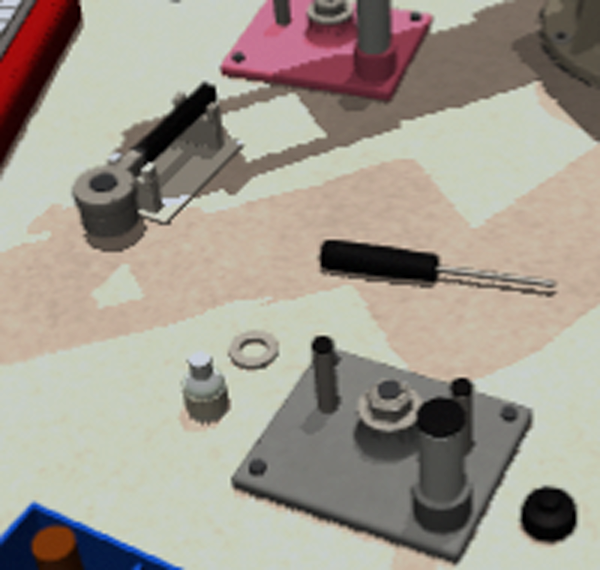

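View pics/t12.png

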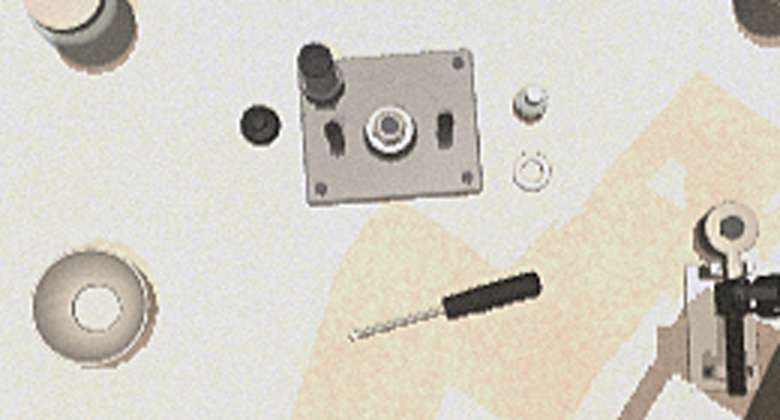

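The wrench lies in both notches again and the bystanders look unmoved. There's plenty of time, so I'll take a close look at the nut.

>>> jog_arm --pt "0 0 0 -0.5 0.5 -1 0.9" --pt "0 0 0 -0.5 1 -2 0.9" --pt "0 0 0 -0.5 1.4 -2.8 0.9" --pt "0 0 0 -0.5 1.6 -3 0.9" --pt "0 0 0 0 1.6 -3 0.9" --pt "0 0 0 0 1.6 -3 0.9" --pt "0 0 0 0 1.6 -3 0.9" --pt "0 0 0 0 1.6 -3 0.9" --pt "0 0 0 0 1.6 -3 0.9" --pt "0 0 0 0 1.6 -3 0.9" --pt "0 0 0 0 1.6 -3 0.9" --pt "0 0 0 0 1.2 -2 0.9" --pt "0 0 0 0 0.5 -1 0.9" --pt "0 0 0 0 0 0 0.9"

```text
clock: 30.85
eef_pos: [609.0, 19.8, 216.3]
tcp_rot: [-1.735, 1.57, 2.997]
contact_force: [0.1, -0.4, -0.5]
opening: 0.899
```

```bash
python3 - <<'E'
from h import *
s=st()
im,d=r.grab_frame('wrist');np.savez('w13.npz',im=im,d=d,p=s['eef_pos'],o=s['tcp_rot'])
p,o=s['eef_pos'],s['tcp_rot']
# rectified top-down view of plane z at nut height, both frames
def rect(n,z,k=8,h=40):
    q=np.load(n+'.npz');gx,gy=np.meshgrid(np.arange(-h,h,1/k),np.arange(-h,h,1/k))
    W=np.c_[NUT[0]-gy.ravel(),NUT[1]-gx.ravel(),np.full(gx.size,z)]
    uv=proj('wrist',W,q['p'],q['o']).astype(np.float32).reshape(gx.shape+(2,))
    return cv2.remap(q['im'],uv[...,0],uv[...,1],cv2.INTER_CUBIC)
a=np.hstack([rect('w3',55,5),rect('w13',55,5)]);save('nutcmp',cv2.convertScaleAbs(a,alpha=1.6))
# wrench at rest, from w12
q=np.load('w12.npz');P,O=q['p'],q['o'];d=q['d'];g=q['im'].max(2)
m=np.zeros(g.shape,np.uint8);m[155:256,305:340]=g[155:256,305:340]<40
ys,xs=np.nonzero(m);U=np.array([(xs[ys==y].mean(),y) for y in range(158,256,6) if (ys==y).any()])
W=plane('wrist',U,57,P,O);c=np.polyfit(W[:,0],W[:,1],1);print('yaw',np.degrees(c[0]),np.polyval(c,[440,525]))
print('head',plane('wrist',[(323,92)],57,P,O))
hm=np.zeros(g.shape,bool);hm[62:120,298:350]=1
X=back('wrist',d,hm,P,O);X=X[(X[:,2]>45)];print('head z',np.median(X[:,2]),'slope',np.degrees(np.polyfit(X[:,0],X[:,2],1)[0]))
q=np.load('w1.npz');X=back('wrist',q['d'],hm,q['p'],q['o']);X=X[(X[:,2]>45)];print('was',np.median(X[:,2]),np.degrees(np.polyfit(X[:,0],X[:,2],1)[0]))
E
```

```text
t 30.85 TCP [609.   19.8 216.3] tip [-7.e-04  1.e-04 -1.e+00] psi 1.10 mouth 202.9 head-off tool(y,z) -62.56 -4.51 F [ 0.1 -0.4 -0.5] T [-0.09  0.04  0.03] tau_nut 0.04 rxF 0.01 j6 91
yaw 0.8579972799701657 [-311.60122389 -310.32835931]
head [[ 525.39683235 -310.59869078   57.        ]]
head z 58.19176316379915 slope 0.025653032708266146
was 58.11532437750455 0.09642790681576756
```

View pics/nutcmp.png

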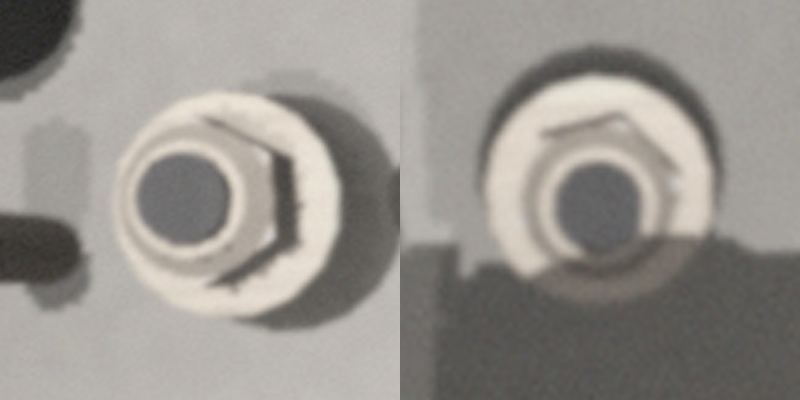

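```bash
python3 - <<'E'
from h import *
a=cv2.cvtColor(np.load('top0.npz')['im'],7).astype(np.float32);b=cv2.cvtColor(np.load('t12.npz')['im'],7).astype(np.float32)
for n,(x,y,h) in dict(dish=(211,192,26),vial=(357,125,10),spare=(357,147,9),driver=(338,190,34),cap=(267,132,10),foot=(310,132,30)).items():
    A=a[y-h:y+h,x-h:x+h];B=b[y-h:y+h,x-h:x+h];print(n,np.round(cv2.phaseCorrelate(A-A.mean(),B-B.mean(),cv2.createHanningWindow(A.shape[::-1],cv2.CV_32F)),2))
r.sign_off()
E
```

```text
Traceback (most recent call last):
ValueError: setting an array element with a sequence. The requested array has an inhomogeneous shape after 1 dimensions. The detected shape was (2,) + inhomogeneous part.
```

```bash
python3 - <<'E'
from h import *
a=cv2.cvtColor(np.load('top0.npz')['im'],7).astype(np.float32);b=cv2.cvtColor(np.load('t12.npz')['im'],7).astype(np.float32)
for n,(x,y,h) in dict(dish=(211,192,26),vial=(357,125,10),spare=(357,147,9),driver=(338,190,34),cap=(267,132,10),foot=(310,132,30)).items():
    A=a[y-h:y+h,x-h:x+h];B=b[y-h:y+h,x-h:x+h];print(n,cv2.phaseCorrelate(A-A.mean(),B-B.mean(),cv2.createHanningWindow(A.shape[::-1],cv2.CV_32F)))
E
```

```text
dish ((-0.003645150223707816, 0.021743169648207328), 0.989237182915456)
vial ((0.1041974738436835, -0.03775449502406403), 1.003602055311203)
spare ((0.26127223691771206, 0.010783308202501729), 0.9870592440352027)
driver ((0.03153365718915069, 0.024480831466583197), 0.9456826233201556)
cap ((-0.009334674222493788, -0.1393525718679367), 0.9915935954451561)
foot ((0.019445348563017717, -0.09434707288850674), 0.9887047306696574)
```

All bystanders are within 0.3 px of where they started, so I'm handing in.

```bash
python3 -c "
from rig import r
print(r.sign_off())"
```

```text
the job is handed in; nothing more can be done
None
```

The nut is firm, the wrench is back in its rest, and I handed the job in at about 31 s of the 72 s allowed.

**What I did:** I took the wrench from its rest and pressed the socket lightly on the nut. I turned it clockwise until the hexagons matched, then seated it on the washer. Two clockwise strokes with one slip back between them brought the nut up firm. I then backed off 20 degrees, lifted the wrench off and laid it back.

**Last checks:**
- **Torque:** it read about 0.48 N m while the nut ran (0.4 expected), then climbed to about 0.9–1.1 N m at the end. That is inside the firm range of 0.6–1.4, and I stopped there.
- **Nut angle:** the nut's hexagon in the pictures before and after fits about 137 degrees of turning, ending at 4.0 rad.
- **Wrench in rest:** it lies level in both notches, with its head within about 0.5 mm of where it started and its yaw within 0.5 degrees.
- **Bystanders:** the dish, vial, spare washer, screwdriver and cap show less than 0.3 px (about 1 mm) of shift in the top view.

**What disagreed:**
- The torque rose more slowly than the stud's stiffness alone would give. I put this down to give in the grip and arm.
- When I lifted the wrench off, it pitched about 4 degrees nose-down in the pads. I tilted the tool to level it before setting it down.
- My first rough reading of the clamp from the top view was about 8 mm off in x. I used the wrist camera's reading, which agreed with the posts.

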